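# Blow off a microplate with the two-stage air gun

## Task

Take the white 96-position plate from the drying rack and stand it in the grey slot, open wells towards the air gun's nozzle: enter its lower long edge with the plate tipped towards the gun, straighten it back against both blue posts so that its top corners sit under the keepers, and let go. Then squeeze the orange trigger to its pressure point and hold it firmly there for a second (gentle air), squeeze on through to the full second stage and hold that for a second (full air), then let the trigger go. Leave the black plate and all else where it stands.

Things in the scene. Friction and masses are not known exactly. Their poses are not given: they have to be found in the camera images.
- white_plate: White 96-position plate, 85 x 128 x 14 mm, 50 g. Origin: centre of its flat underside; x along the 85 mm side, y along the 128 mm side, z (14 mm thick) out of the side with open wells. It starts standing on a long edge in a slot of the white rack, x up, wells to the gun side, held loosely; slot floor 8 mm, slot walls 31 mm above the bench.
- plate_wells (a point): Point on the white plate at the centre of its well side, 15 mm from the plate's origin along its z.
- black_plate: Black 96-position plate of the same size and axes, standing in the other slot of the same rack, 70 mm from the white one. Stays where it is.
- rack: White plastic drying rack, fixed, 110 x 128 mm, 31 mm high; origin at the centre of its underside. Its two slots run along its x axis, 35 mm either side of the origin in y; which plate is in which slot varies.
- cradle: Grey slot with two blue posts, fixed. Its frame leans back 0.10 rad: z up along the posts, y to the rear (away from the gun), x along the slot. Origin: mid-slot, on the slot floor (24 mm over the bench), in the plane of the posts' front faces. A plate fully home stands on the slot floor, underside flat on both posts: plate origin at x 0, y 0, z 43 mm, plate z along -y, plate x along z.
- gun: Bench-mounted two-stage air gun, fixed. Origin on the bench under the grip; z up, y along the nozzle (to the cradle; tip at y 106, z 62 mm). Blue barrel, radius 17 mm, along y at z 62 mm; on it stands the blue upright grip, 30 mm wide in x, y -18 to +16 mm, top at z 176 mm. Free room behind the grip and before the trigger above z 80 mm.
- trigger: Orange trigger pad before the grip, 24 mm wide, 56 mm high (z 109 to 165 mm on the gun). Origin: centre of its front face, at rest at y +40 mm of the gun, 58 mm from the grip's back. Slides along the gun's -y, springs back. First stage: 1 to 3 N over 5 to 11 mm, different each start. Then the pressure point: a firm stop; hold it there with 5 to 13 N of finger force. See point trigger_pad.
- valve (a joint): Travel (m) of the valve hidden in the grip that the trigger meets at its pressure point: 0 at rest, in the first stage and on the pressure point; grows in the second stage to 0.007, fully squeezed. Springs back to 0.
- jar: Clear jar with a yellow cap, 47 mm wide, 80 mm high, a bystander; origin at the centre of its underside.
- timer: Digital timer, 62 x 68 x 24 mm, a bystander; origin at the centre of its underside.
- slot_lip (a point): Top of the slot's low front lip, on its inner face, mid-length: y -22 mm, z +9 mm in the cradle frame. The slot is the 22 mm between lip and posts, 134 mm long, open at the ends. The plate must enter tipped 0.28 to 0.4 rad (top towards the gun, from the cradle's z), sliding down along its own plane, lower edge just behind the lip; upright, or straight down, the keepers bar it.
- keeper_near (a point): Front end of the keeper on the robot-side post, on its underside: x -53 mm, y -22 mm, z 90 mm in the cradle frame. The keeper reaches from the post over the slot to here; 18 mm wide, 8 mm thick. The post behind is as wide, 98 mm high. Between the posts it is open behind, with room for a finger.
- keeper_far (a point): Front end of the keeper on the far post, on its underside: x +53 mm, y -22 mm, z 90 mm in the cradle frame. The keeper reaches from the post over the slot to here; 18 mm wide, 8 mm thick. The post behind is as wide, 98 mm high. Between the posts it is open behind, with room for a finger.
- trigger_pad (a point): Same point as the trigger's origin: centre of the pad's front face. Above about 14 N the trigger gives way at the pressure point into the second stage, 7 mm more to a hard stop, reached with 18 N or more. Best squeezed against the back of the grip, one finger each side, from above.
- tips: Red tip rack with clear lid, 122 x 85 x 110 mm, a bystander; origin at the centre of its underside.
- bottle: Clear bottle with white cap, 70 mm wide, 169 mm high, a bystander; origin at the centre of its underside.

How it is judged:
By the outcome, as a careful person would: the job done as asked, in the order asked, and still so for the second after the job is handed in, with the robot touching nothing.
It also fails if it takes over 61 s, if anything falls off the work surface, if the arm or the gripper's body presses on something with over 40 N, if the wrist force passes 120 N, or if a joint passes its speed limit or range.

## Robot

A 6-joint arm with a two-finger parallel gripper is mounted at the origin on a cart in front of the work surface, level with it; the furniture and walls round the work are solid. World frame = base frame: x ahead of the robot, y to its left, z up, the work surface at z = 0. Lengths are in mm, angles in rad, forces in N, time in s.
With the tool pointing down it reaches from about 275 to 1000 mm from the base axis. Payload 8.4 kg.
Tool frame: the origin (TCP) lies midway between the tips of the shut fingers; the grasp point (between the pads) lies r.grasp_offset behind it (r.grasp_offset is the distance from the TCP to the grasp point, in mm); z points along the fingers, y is the direction in which the jaws open and shut (so a half turn about z gives the same grasp; the last joint's range is limited). The gripper opens to 85 mm and grips with 20 to 120 N. Pads are 22 mm wide; open, the fingers measure 114 mm over their backs; the gripper's body (76 mm by 85 mm) begins 54 mm behind the grasp point. The pads swing forward as they close: fully open they stand 13 mm farther back than shut.
Start: joints at [-1.246, 0.353, 1.633, -0, 1.155, -0.002], TCP at [200.632, -591.924, 231.281] pointing down, gripper open.
Joint ranges: [-2.63, 2.63], [-0.92, 2.1], [0.06, 2.66], [-1.3, 4.44], [0, 2.69], [-3.02, 3.02]. Speed limits (rad/s): [2.22, 2.22, 2.79, 3.14, 3.14, 3.14].

## Interface

Orientations are given as [roll, pitch, yaw] about the fixed x, y, z axes, in that order (R = Rz(yaw) Ry(pitch) Rx(roll)).
In Python, from rig import r gives the robot as it stands.
- The arm moves only by the tool jog_arm, never from a script. Its argument "series" is a list that holds one entry, the list of rows, each a list of 7 numbers: the shift along the tool's x, y, z in cm, then the turn, a rotation vector about the tool's x, y, z in degrees, then the finger opening in cm, from 0 to 8.54. A call has 1 to 5 rows; each row is the pose to reach, as a shift and turn from the pose commanded when the call began, along the tool's axes at that moment; what a row does not reach only later rows make up. A row lasts 1/8 s, in which the tool goes at most 62.5 mm and 10.7 degrees, less where a joint would pass 70% of its speed; a pose out of reach is approached as far as the arm can. A call with a gripper value outside its range is refused whole. The fingers move at their own pace and stop on an object; "newtons" is the grip in N (left out, the last holds). Time passes only in rows, so rows that repeat a pose let the fingers close. It gives the time, the measured TCP pose, the force and the opening at its end, in the units of the state.
- r.sense(): the state, without advancing time (a new reading comes with each control period).
- r.grab_frame(name): name is "side" or "top" or "wrist"; returns the picture (480x640x3 uint8, red, green, blue); there is no depth.
- r.calibration(name): a dict with "mtx" (3x3 intrinsics, pixels), "origin" and "attitude" of the camera in the world; the wrist camera has in their place "T_tool_cam" (4x4, takes a point from camera to tool coordinates, whose origin is the TCP and whose axes are the flange's). Camera axes: x right, y down, z forward; pixel columns grow to the right and rows downward; lengths in mm; the calibration is good to about 2 mm. The wrist camera is an equidistant fisheye: a pixel r from the principal point sees the ray r / f radians off the axis. A picture is of the moment at which its call begins: read the wrist's pose just before it. calibration takes no time and is no camera call.
- r.sign_off(): hands the job in, once; it reports no verdict.
The state is a dict: "clock": time; "qpos": joint angles; "qvel": joint speeds; "joint_efforts": joint torques, N m; "eef_pos": TCP position; "tcp_rot": TCP orientation; "contact_force": force on the tool from outside, world axes, zero at the start; "wrist_torque": the same for the moment, N m; "opening": opening from 0.0 (shut) to 1.0 (fully open).
Only numpy, scipy, OpenCV 4.12 (cv2) and the standard library are available. Lean on these libraries where they do the work, as an engineer would, in place of code of your own. Each camera call takes 0.05 s, during which the arm holds its last target.

## Working session

There is one attempt and no reset: what is moved stays moved. The work goes in short steps, Python scripts to look and compute and a tool call to move; the robot and the scene stay as the last step left them, time stands still between calls to the robot, and variables do not carry over. Pictures are saved under pics/ and viewed, and the job is handed in when it is done.

Besides the shell and the picture viewer there is one more tool, called after ">>>" as a command line: name --argument value ..., lists and objects as JSON in quotes. jog_arm: Moves the arm, as the interface text tells. Its arguments: {"type":"object","properties":{"series":{"type":"array","items":{"type":"array","items":{"type":"array","items":{"type":"number"}}}},"newtons":{"type":"number"}},"required":["series"]}

```bash
ls; mkdir -p pics; python3 - <<'E'
from rig import r
import cv2
for n in ["side","top","wrist"]:
    print(n,r.calibration(n))
s=r.sense();print(s, r.grasp_offset)
for n in ["side","top","wrist"]:
    cv2.imwrite(f"pics/{n}0.png",r.grab_frame(n)[:,:,::-1])
E
```

```text
pics
side {'mtx': array([[506.17189043,   0.        , 312.57796882],
       [  0.        , 506.17189043, 241.27312625],
       [  0.        ,   0.        ,   1.        ]]), 'origin': array([ -111.93310996, -1400.96608166,   839.83686389]), 'attitude': array([-2.02155751, -0.00870233, -0.4375699 ])}
top {'mtx': array([[504.36625055,   0.        , 323.18226922],
       [  0.        , 504.36625055, 237.63715728],
       [  0.        ,   0.        ,   1.        ]]), 'origin': array([ 104.68094148, -111.01715616, 1504.6717234 ]), 'attitude': array([-2.82946108e+00,  6.94307049e-04, -1.42193960e+00])}
wrist {'mtx': array([[371.64829954,   0.        , 315.87112422],
       [  0.        , 371.64829954, 236.09145547],
       [  0.        ,   0.        ,   1.        ]]), 'T_tool_cam': array([[-4.21249057e-05, -9.49713234e-01, -3.13121019e-01,
         8.11312879e+01],
       [ 9.99998864e-01,  4.31709188e-04, -1.44392986e-03,
         1.31440357e+00],
       [ 1.50649651e-03, -3.13120724e-01,  9.49712137e-01,
        -1.42934557e+02],
       [ 0.00000000e+00,  0.00000000e+00,  0.00000000e+00,
         1.00000000e+00]])}
{'clock': 0.0, 'qpos': array([-1.24639342e+00,  3.53618519e-01,  1.63412613e+00, -1.52941258e-05,
        1.15517879e+00, -2.40862287e-03]), 'qvel': array([ 1.52166178e-03,  8.18598871e-04,  3.28303001e-04, -1.02361767e-03,
        9.25969582e-05, -1.19547634e-03]), 'joint_efforts': array([-3.79795732e-03, -6.05252981e+01, -3.42067587e+01, -1.77657371e-04,
        9.45191598e-03,  2.04284657e-05]), 'eef_pos': array([ 200.48360907, -591.48430892,  230.58360026]), 'tcp_rot': array([-3.14026184e+00,  1.07784658e-05,  3.26817726e-01]), 'contact_force': array([0.55166451, 0.33999974, 0.67536605]), 'wrist_torque': array([-0.03641615,  0.01588611, -0.0047653 ]), 'opening': 1.0014425675113896} 18.700000000000003
```

View pics/side0.png

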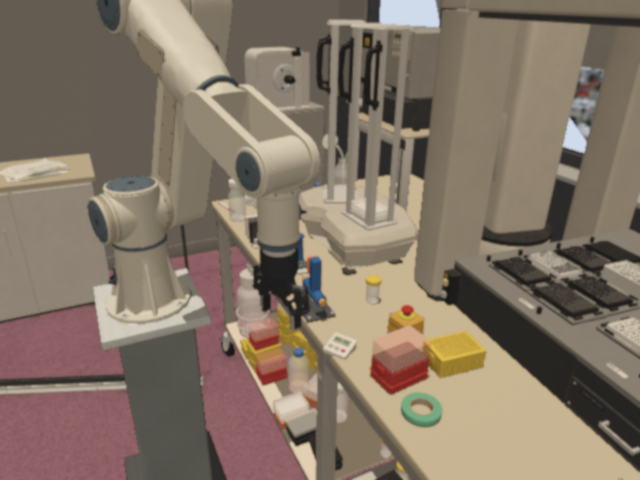

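View pics/top0.png

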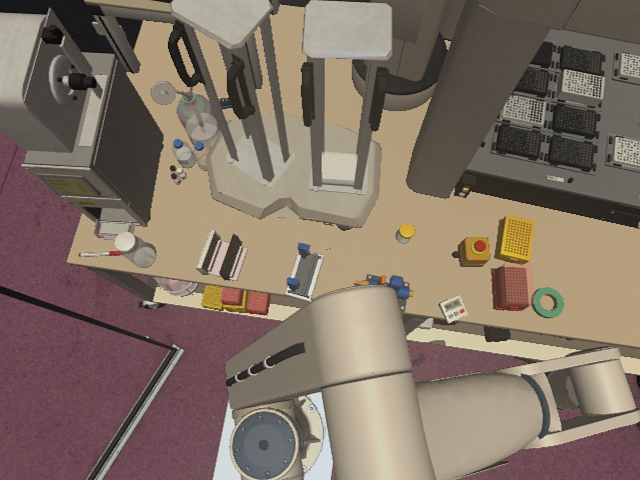

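View pics/wrist0.png

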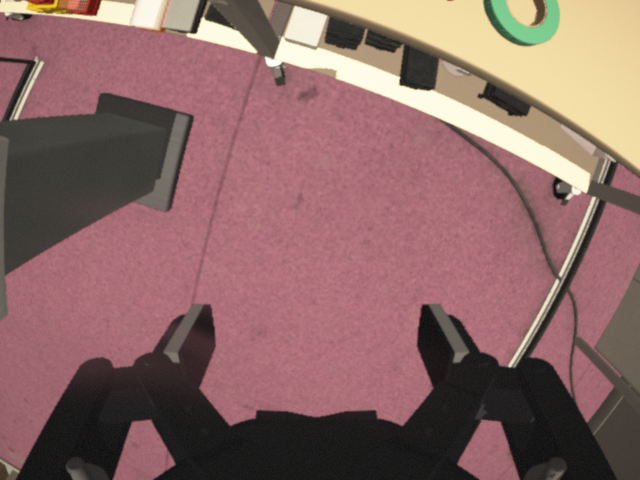

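Top view: white plate near (208,250), black one near (232,257), cradle near (303,270), and gun near (385,288), partly hidden by the arm. Next I'll build helpers and zoom in.

```bash
cat > h.py <<'E'
import numpy as np, cv2
from scipy.spatial.transform import Rotation as R
def RPY(a): return R.from_euler('xyz',a).as_matrix()
def cam(r,n,s=None):
    c=r.calibration(n)
    if n=='wrist':
        T=np.eye(4);T[:3,:3]=RPY(s['tcp_rot']);T[:3,3]=s['eef_pos'];T=T@c['T_tool_cam'];return c['mtx'],T[:3,:3],T[:3,3]
    return c['mtx'],RPY(c['attitude']),np.array(c['origin'])
def ray(C,uv,fish=False):
    K,Rm,o=C
    x=(uv[0]-K[0,2])/K[0,0];y=(uv[1]-K[1,2])/K[1,1]
    if fish:
        t=np.hypot(x,y);d=np.array([x/t*np.sin(t),y/t*np.sin(t),np.cos(t)])
    else: d=np.array([x,y,1.])
    return Rm@d
def onz(C,uv,z,fish=False):
    d=ray(C,uv,fish);o=C[2];return o+d*(z-o[2])/d[2]
def proj(C,P,fish=False):
    K,Rm,o=C;p=(np.atleast_2d(P)-o)@Rm
    if fish:
        rr=np.hypot(p[:,0],p[:,1]);t=np.arctan2(rr,p[:,2]);q=p[:,:2]/rr[:,None]*t[:,None]
    else:q=p[:,:2]/p[:,2:]
    return q*K[0,0]+K[:2,2]
E
python3 - <<'E'
import sys
from h import *
from rig import r
C=cam(r,'top')
for n,uv,z in [('white',(208,250),93),('black',(232,257),93),('postfar',(304,247),120),('postnear',(292,283),120),('gun',(385,288),62),('rackc',(222,256),31)]:
    print(n,onz(C,uv,z).round())
im=cv2.imread('pics/top0.png')
cv2.imwrite('pics/topz.png',cv2.resize(im[220:320,190:430],None,fx=3.3,fy=3.3,interpolation=cv2.INTER_CUBIC))
im=cv2.imread('pics/side0.png')
cv2.imwrite('pics/sidez.png',cv2.resize(im[160:360,220:420],None,fx=3,fy=3,interpolation=cv2.INTER_CUBIC))
E
```

```text
white [468. 284.  93.]
black [457. 211.  93.]
postfar [510.   6. 120.]
postnear [401.  23. 120.]
gun [ 439. -242.   62.]
rackc [471. 256.  31.]
```

View pics/topz.png

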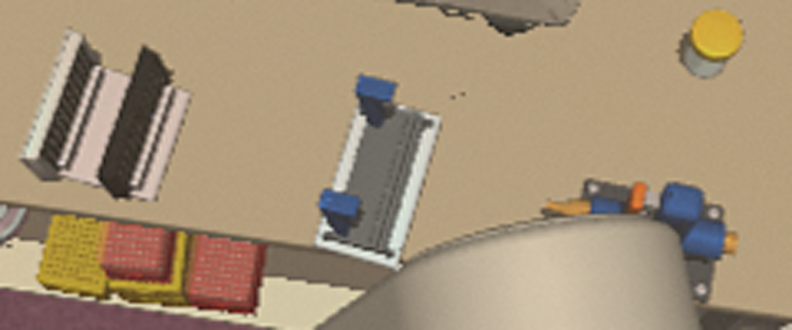

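View pics/sidez.png

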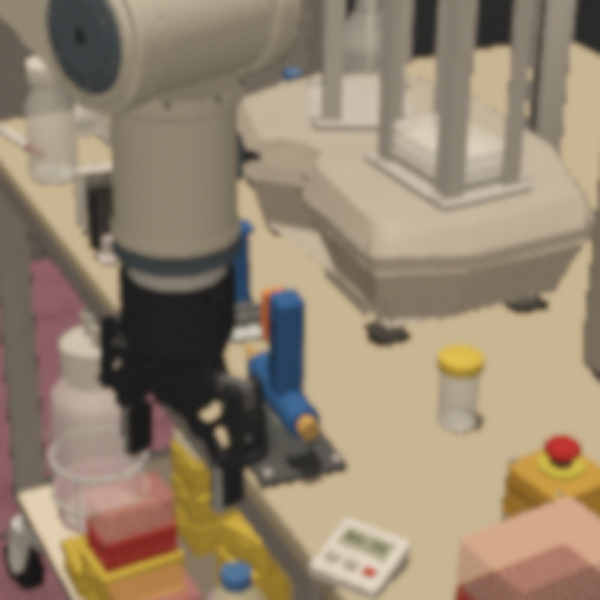

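```bash
cat >> h.py <<'E'
def tomove(s,P,A=None):
    """jog numbers (cm,deg) from state s to world pos P, matrix/rpy A"""
    R0=RPY(s['tcp_rot']);t=R0.T@(np.array(P)-s['eef_pos'])/10
    if A is None: rv=np.zeros(3)
    else:
        A=np.array(A); A=RPY(A) if A.shape==(3,) else A
        rv=np.degrees(R.from_matrix(R0.T@A).as_rotvec())
    return t.round(3),rv.round(2)
E
python3 - <<'E'
from h import *
from rig import r
s=r.sense()
print(tomove(s,[400,-150,400],[np.pi,0,-0.1]))
E
```

```text
(array([ 33.069, -35.436, -16.89 ]), array([-6.000e-02,  1.000e-02,  2.445e+01]))
```

>>> jog_arm --series '[[[10, -6, -12, 0, 0, 5, 8.5], [20, -16, -17, 0, 0, 12, 8.5], [33, -35.4, -17, 0, 0, 24.4, 8.5], [33, -35.4, -17, 0, 0, 24.4, 8.5], [33, -35.4, -17, 0, 0, 24.4, 8.5]]]'

```text
clock: 0.78
eef_pos: [323.9, -341.1, 352.0]
tcp_rot: [-3.141, -0.0, -0.1]
contact_force: [0.3, 0.7, 0.7]
opening: 0.994
```

```bash
python3 - <<'E'
from h import *
from rig import r
s=r.sense()
print(s['clock'],s['eef_pos'],s['tcp_rot'],s['qpos'].round(2))
print(tomove(s,[400,-150,400],[np.pi,0,-0.1]))
E
```

```text
0.775 [ 323.86112936 -341.09224129  351.95655678] [-3.14148763e+00 -1.82537159e-04 -9.99803853e-02] [-0.81  0.    1.79  0.    1.35  0.86]
(array([  5.669, -19.774,  -4.801]), array([-0.01, -0.01,  0.  ]))
```

>>> jog_arm --series '[[[5.7, -19.8, -4.8, 0, 0, 0, 8.5], [5.7, -19.8, -4.8, 0, 0, 0, 8.5], [5.7, -19.8, -4.8, 0, 0, 0, 8.5], [5.7, -19.8, -4.8, 0, 0, 0, 8.5], [5.7, -19.8, -4.8, 0, 0, 0, 8.5]]]'

```text
clock: 1.4
eef_pos: [400.4, -150.4, 399.9]
tcp_rot: [3.141, -0.001, -0.096]
contact_force: [-0.6, -0.0, 0.8]
opening: 0.994
```

```bash
python3 - <<'E'
from h import *
from rig import r
import pickle
s=r.sense()
print(s['clock'],s['eef_pos'],s['tcp_rot'],s['qpos'].round(2),abs(s['qvel']).max())
f=r.grab_frame('wrist')[:,:,::-1];cv2.imwrite('pics/w1.png',f);pickle.dump(s,open('s1.pkl','wb'))
f=r.grab_frame('top')[:,:,::-1];cv2.imwrite('pics/t1.png',f)
E
```

```text
1.4 [ 400.36620168 -150.35657071  399.92104098] [ 3.14148532e+00 -7.65749692e-04 -9.58770090e-02] [-0.36 -0.1   1.79  0.    1.45  1.3 ] 0.04728722621919037
```

View pics/w1.png

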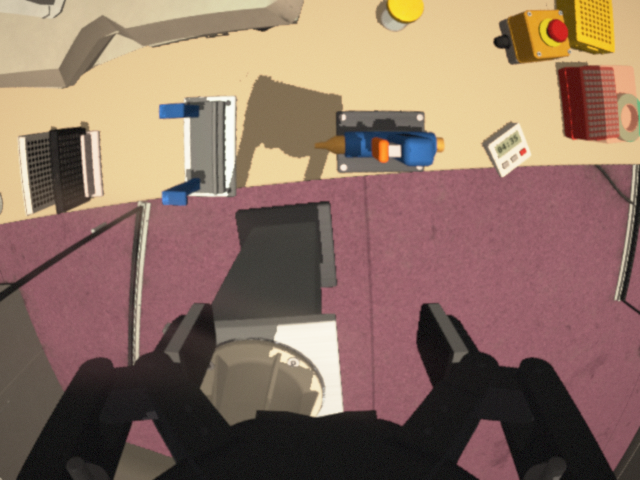

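The wrist view shows the gun (320-440, 110-170), cradle (160-237, 95-205) and rack (20-102, 125-212). I'll zoom in on each.

```bash
python3 - <<'E'
import cv2
im=cv2.imread('pics/w1.png')
a=cv2.resize(im[85:215,150:245],None,fx=4,fy=4,interpolation=cv2.INTER_CUBIC)
b=cv2.resize(im[100:180,310:450],None,fx=5.5,fy=5.5,interpolation=cv2.INTER_CUBIC)
cv2.imwrite('pics/w1c.png',a);cv2.imwrite('pics/w1g.png',b)
t=cv2.imread('pics/t1.png')
cv2.imwrite('pics/t1z.png',cv2.resize(t[225:305,195:330],None,fx=5.5,fy=5.5,interpolation=cv2.INTER_CUBIC))
E
```

```text
(no output)
```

View pics/w1c.png

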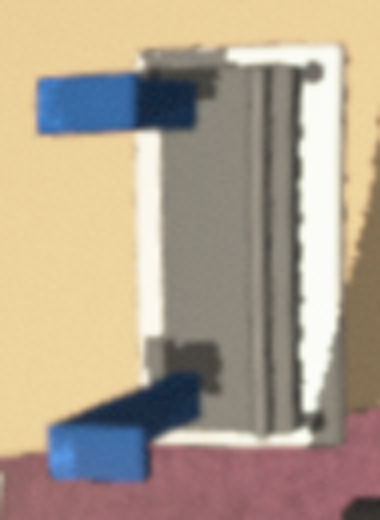

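View pics/w1g.png

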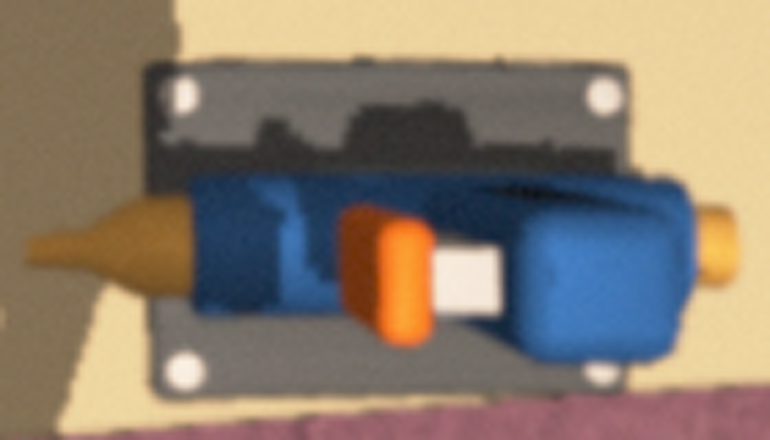

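View pics/t1z.png

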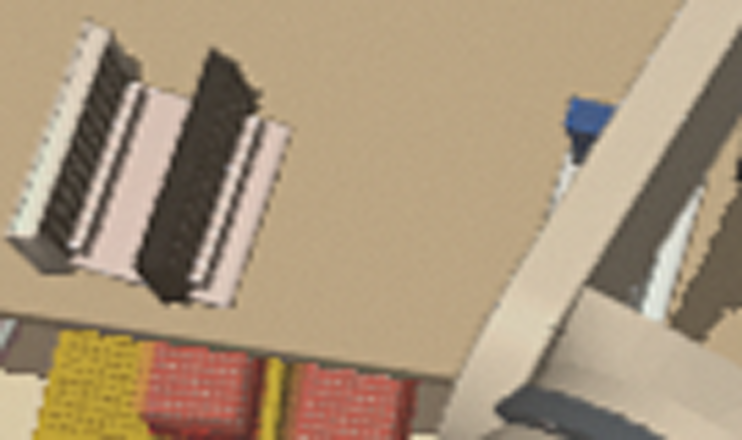

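```bash
cat > fit.py <<'E'
from h import *
from scipy.optimize import least_squares
def pose(p,lean=0,z0=0):
    Rz=R.from_euler('z',p[2]).as_matrix()@R.from_euler('x',-lean).as_matrix()
    return Rz,np.array([p[0],p[1],z0])
def fit(C,fish,M,uv,p0,lean=0,z0=0):
    M=np.array(M,float);uv=np.array(uv,float)
    f=lambda p:(proj(C,M@pose(p,lean,z0)[0].T+pose(p,lean,z0)[1],fish)-uv).ravel()
    o=least_squares(f,p0,x_scale=[1,1,.01],loss='soft_l1');return o.x,f(o.x).reshape(-1,2)
E
python3 - <<'E'
from fit import *
from rig import r
import pickle
s=pickle.load(open('s1.pkl','rb'));C=cam(r,'wrist',s)
z=lambda L,o,k:[(o[0]+a/k-.5+.5/k,o[1]+b/k-.5+.5/k) for a,b in L]
g,e=fit(C,1,[(15,16,176),(-15,16,176),(15,-18,176),(-15,-18,176),(12,40,165),(-12,40,165),(0,106,62)],
 z([(518,212),(522,360),(682,210),(675,362),(378,215),(380,345),(25,248)],(310,100),5.5),[430,-240,0])
print('gun',g,e.round(1).tolist())
c,e=fit(C,1,[(62,-22,98),(44,-22,98),(-44,-22,98),(-62,-22,98),(67,-22,9),(-67,-22,9)],
 z([(137,75),(137,132),(148,426),(148,480),(250,66),(258,437)],(150,85),4),[460,10,-.1],.1,24)
print('cr',c,e.round(1).tolist())
im=cv2.imread('pics/w1.png')
def draw(M,P):
    q=proj(C,np.array(M,float)@P[0].T+P[1],1)
    for a in q: cv2.circle(big,tuple(int(v) for v in (a-off+.5)*5*8),2*8,(0,255,0),-1,cv2.LINE_AA,3)
off=np.array([150,85]);big=cv2.resize(im[85:215,150:300],None,fx=5,fy=5,interpolation=cv2.INTER_CUBIC)
P=pose(c,.1,24)
draw([(x,y,98) for x in(-62,-44,44,62) for y in (-22,0,8)],P);draw([(x,-22,9) for x in np.linspace(-67,67,9)],P);draw([(x,0,0) for x in np.linspace(-67,67,9)],P)
cv2.imwrite('pics/o1.png',big)
off=np.array([310,100]);big=cv2.resize(im[100:180,310:450],None,fx=5,fy=5,interpolation=cv2.INTER_CUBIC)
P=pose(g)
draw([(x,y,176) for x in(-15,15) for y in (-18,16)],P);draw([(x,40,z) for x in (-12,12) for z in (109,165)],P);draw([(0,106,62)],P)
cv2.imwrite('pics/o2.png',big)
E
```

```text
gun [ 4.40505822e+02 -2.58668491e+02 -6.02163620e-02] [[-0.3, -1.5], [-1.2, 1.1], [2.1, -0.7], [2.9, 0.8], [-0.3, 0.3], [-0.4, -0.2], [-0.0, 0.1]]
cr [ 4.59935011e+02  9.96138002e+00 -1.22219520e-01] [[0.1, -1.2], [0.2, -0.1], [-0.2, 0.2], [0.7, 1.3], [-0.3, -0.9], [-0.6, 0.8]]
```

View pics/o1.png

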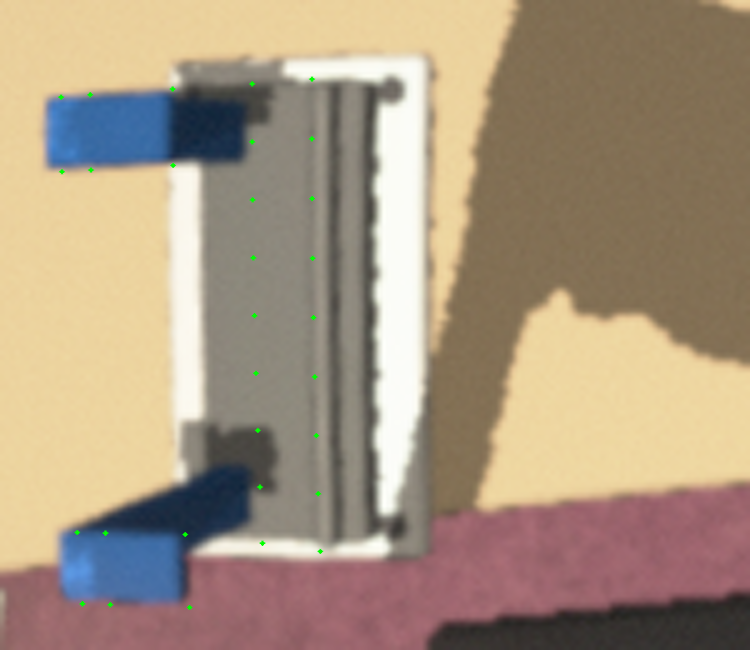

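View pics/o2.png

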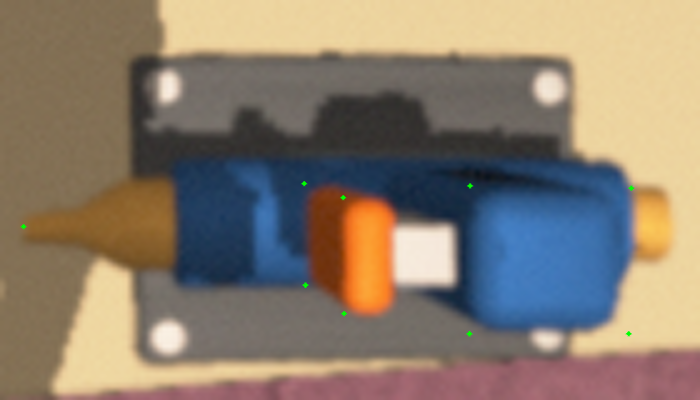

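```bash
python3 - <<'E'
from fit import *
from rig import r
C=cam(r,'top')
z=lambda L:[(195+a/5.5-.4,225+b/5.5-.4) for a,b in L]
for uv in z([(8,235),(85,20),(45,240),(112,38)]): print(onz(C,uv,93).round(1))
s=r.sense()
print(tomove(s,[390,255,330],[np.pi,0,-0.25]))
E
```

```text
[411.6 307.1  93. ]
[534.3 292.9  93. ]
[411.8 287.3  93. ]
[526.5 276.4  93. ]
(array([ -4.945, -40.397,   6.917]), array([0.02, 0.03, 8.69]))
```

>>> jog_arm --series '[[[-1.5, -40.4, 7, 0, 0, 1.4, 8.5], [-1.5, -40.4, 7, 0, 0, 1.4, 8.5], [-1.5, -40.4, 7, 0, 0, 1.4, 8.5], [-1.5, -40.4, 7, 0, 0, 1.4, 8.5], [-1.5, -40.4, 7, 0, 0, 1.4, 8.5]]]'

```text
clock: 2.12
eef_pos: [419.1, 156.3, 345.6]
tcp_rot: [3.141, -0.0, -0.125]
contact_force: [1.6, -0.5, 0.1]
opening: 0.998
```

>>> jog_arm --series '[[[0, -9, 0, 0, 0, 0, 4.5], [0, -9, 0, 0, 0, 0, 4.5], [0, -9, 0, 0, 0, 0, 4.5]]]'

```text
clock: 2.5
eef_pos: [430.5, 245.3, 345.3]
tcp_rot: [3.141, 0.001, -0.123]
contact_force: [-0.5, -1.1, -0.5]
opening: 0.526
```

```bash
python3 - <<'E'
from h import *
from rig import r
import pickle
s=r.sense()
print(s['clock'],s['eef_pos'],s['tcp_rot'],s['qpos'].round(2),abs(s['qvel']).max())
f=r.grab_frame('wrist')[:,:,::-1];cv2.imwrite('pics/w2.png',f);pickle.dump(s,open('s2.pkl','wb'))
E
```

```text
2.5 [430.48162614 245.28973724 345.32414511] [ 3.14050446e+00  1.18445483e-03 -1.22593948e-01] [ 0.52  0.05  1.76 -0.    1.33  2.21] 0.037588185590658504
```

View pics/w2.png

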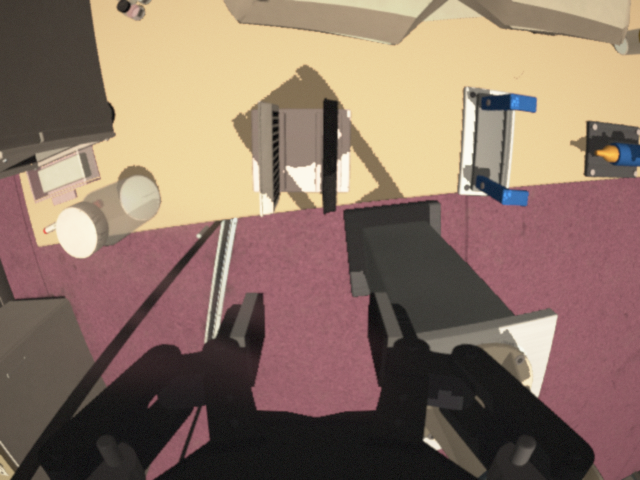

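```bash
python3 - <<'E'
import cv2
im=cv2.imread('pics/w2.png')
cv2.imwrite('pics/w2r.png',cv2.resize(im[85:225,240:365],None,fx=4,fy=4,interpolation=cv2.INTER_CUBIC))
cv2.imwrite('pics/w2c.png',cv2.resize(im[75:215,450:550],None,fx=4,fy=4,interpolation=cv2.INTER_CUBIC))
E
```

```text
(no output)
```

View pics/w2r.png

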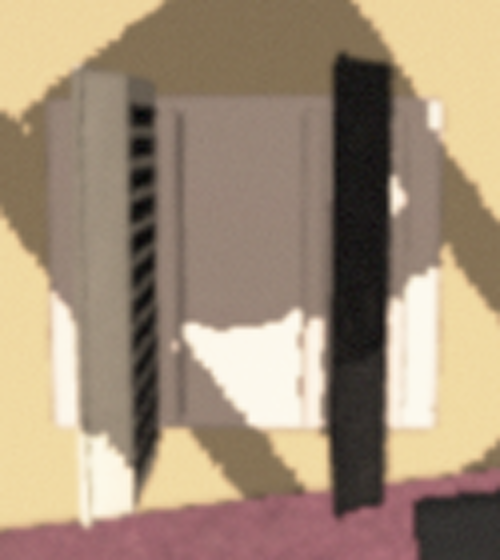

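View pics/w2c.png

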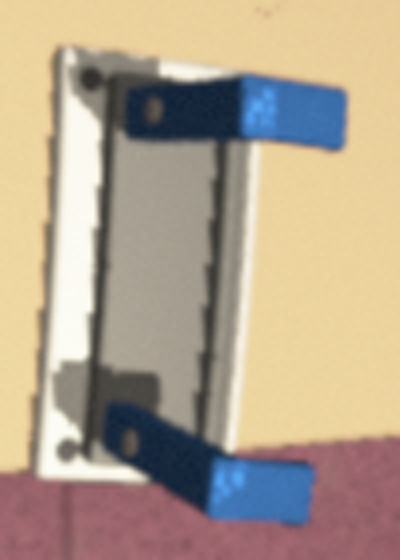

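```bash
cat > j.py <<'E'
from fit import *
from rig import r
import pickle
z=lambda L,o,k:[(o[0]+a/k-.5+.5/k,o[1]+b/k-.5+.5/k) for a,b in L]
s1=pickle.load(open('s1.pkl','rb'));C1=cam(r,'wrist',s1)
s2=pickle.load(open('s2.pkl','rb'));C2=cam(r,'wrist',s2)
w,e=fit(C2,1,[(64,0,93),(64,-14,93),(-64,0,93),(-64,-14,93)],z([(76,70),(131,73),(84,525),(133,515)],(240,85),4),[470,290,-.12])
print('white back-plane',w,e.round(1).tolist())
b,e=fit(C2,1,[(64,0,93),(64,-14,93),(-64,0,93),(-64,-14,93)],z([(334,55),(391,62),(331,515),(384,505)],(240,85),4),[470,220,-.12])
print('black',b,e.round(1).tolist())
k,e=fit(C2,1,[(55,64,31),(55,-64,31),(-55,64,31),(-55,-64,31)],z([(48,98),(440,98),(52,425),(438,428)],(240,85),4),[470,256,-.12])
print('rack',k,e.round(1).tolist())
A=np.array([(62,-22,98),(44,-22,98),(-44,-22,98),(-62,-22,98)],float)
u1=np.array(z([(137,75),(137,132),(148,426),(148,480)],(150,85),4))
u2=np.array(z([(347,88),(345,151),(316,465),(310,524)],(450,75),4))
def f(p,full=False):
    Rm=R.from_euler('z',p[2]).as_matrix()@R.from_euler('x',-.1).as_matrix();t=np.array([p[0],p[1],24+p[3]])
    e=[proj(C1,A@Rm.T+t,1)-u1,proj(C2,A@Rm.T+t,1)-u2]
    return np.array(e) if full else np.concatenate([np.ravel(e),[p[3]/2]])
o=least_squares(f,[460,10,-.12,0],x_scale=[1,1,.01,1],loss='soft_l1');print('cradle joint',o.x,f(o.x,1).round(1).tolist())
c2,e=fit(C2,1,A,u2,[460,10,-.12],.1,24);print('c2',c2,e.round(1).tolist())
E
python3 j.py
```

```text
white back-plane [ 4.73779762e+02  3.00452509e+02 -1.36338546e-01] [[0.3, -1.3], [-0.3, -2.3], [-0.1, 1.8], [0.1, 4.4]]
black [ 4.68200479e+02  2.32254482e+02 -1.26776091e-01] [[0.4, -1.3], [-0.4, -2.8], [0.3, 1.7], [-0.3, 4.3]]
rack [ 4.72462055e+02  2.58961897e+02 -1.29549376e-01] [[-3.8, -1.7], [3.5, -2.0], [-2.7, 3.8], [2.0, 3.4]]
cradle joint [ 4.60195754e+02  1.12115255e+01 -1.25108537e-01 -2.38420965e+00] [[[-0.1, -1.1], [-0.0, -0.2], [-0.6, -0.3], [0.2, 0.8]], [[0.1, 0.1], [-0.1, 0.4], [0.4, -0.3], [-0.1, 0.4]]]
c2 [ 4.60705928e+02  1.28118217e+01 -1.26006836e-01] [[0.1, -0.4], [-0.1, -0.0], [0.3, -0.1], [-0.3, 0.7]]
```

```bash
python3 - <<'E'
from h import *
from rig import r
s=r.sense()
print(tomove(s,[473.5,293.5,130],[np.pi,0,-0.13]))
E
```

```text
(array([ 3.704, -5.458, 21.536]), array([0.09, 0.06, 0.38]))
```

>>> jog_arm --series '[[[3.7, -5.4, 5, 0, 0, 0.4, 4.5], [3.7, -5.4, 11, 0, 0, 0.4, 4.5], [3.7, -5.4, 17, 0, 0, 0.4, 4.5], [3.7, -5.4, 21.5, 0, 0, 0.4, 4.5], [3.7, -5.4, 21.5, 0, 0, 0.4, 4.5]]]'

```text
clock: 3.18
eef_pos: [471.2, 290.5, 128.0]
tcp_rot: [3.136, 0.006, -0.133]
contact_force: [0.6, -0.5, 0.7]
opening: 0.525
```

```bash
python3 - <<'E'
from h import *
from rig import r
import pickle
s=r.sense()
print(s['clock'],s['eef_pos'],s['tcp_rot'],abs(s['qvel']).max())
print(tomove(s,[473.5,293.5,60],[np.pi,0,-0.13]))
f=r.grab_frame('wrist')[:,:,::-1];cv2.imwrite('pics/w3.png',f);pickle.dump(s,open('s3.pkl','wb'))
E
```

```text
3.175 [471.2248038  290.47624298 127.97650439] [ 3.13605116  0.00632484 -0.13252869] 0.08065229747713432
(array([ 0.229, -0.367,  6.794]), array([ 0.32,  0.36, -0.14]))
```

View pics/w3.png

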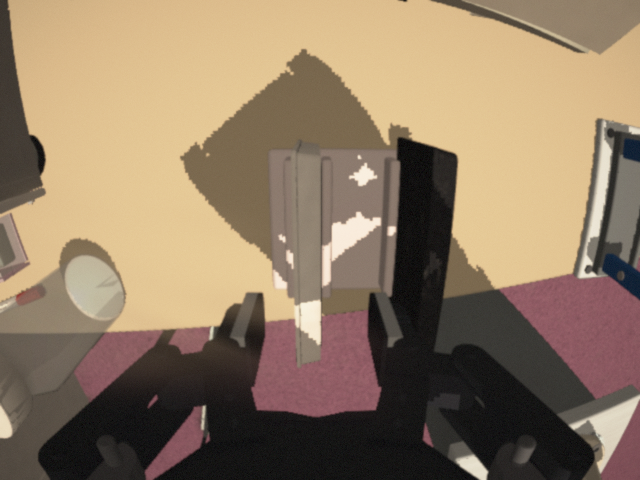

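```bash
python3 - <<'E'
from fit import *
from rig import r
import pickle
s=pickle.load(open('s3.pkl','rb'));C=cam(r,'wrist',s)
w,e=fit(C,1,[(64,0,93),(64,-14,93),(-64,0,93),(-64,-14,93)],[(297,143),(320,143),(297.5,365),(321,362)],[470,300,-.12])
print(w,e.round(1).tolist())
u=w[:2]+R.from_euler('z',w[2]).as_matrix()[:2,1]*-7
print('mid',u,tomove(s,[u[0],u[1],60],[np.pi,0,w[2]]))
E
```

```text
[ 4.77884897e+02  2.99739659e+02 -1.33644596e-01] [[-3.9, -0.2], [2.6, -0.3], [0.1, -0.1], [-0.0, 2.9]]
mid [476.95216705 292.80207899] (array([ 0.58 , -0.344,  6.792]), array([0.32, 0.36, 0.06]))
```

>>> jog_arm --series '[[[0.5, -0.3, 3, 0.3, 0.3, 0, 4.5], [0.5, -0.3, 6.8, 0.3, 0.3, 0, 4.5], [0.5, -0.3, 6.8, 0.3, 0.3, 0, 4.5]]]'

```text
clock: 3.6
eef_pos: [479.0, 295.6, 64.1]
tcp_rot: [-3.137, -0.005, -0.131]
contact_force: [-0.2, -0.1, 0.3]
opening: 0.53
```

>>> jog_arm --series '[[[0, 0, 0, 0, 0, 0, 0.5], [0, 0, 0, 0, 0, 0, 0.5], [0, 0, 0, 0, 0, 0, 0.5], [0, 0, 0, 0, 0, 0, 0.5], [0, 0, 0, 0, 0, 0, 0.5]]]' --newtons 30

```text
clock: 4.22
eef_pos: [480.2, 296.5, 65.7]
tcp_rot: [-3.135, -0.008, -0.13]
contact_force: [1.2, -4.0, 9.3]
opening: 0.162
```

```bash
python3 - <<'E'
from h import *
from rig import r
s=r.sense()
print(s['clock'],s['eef_pos'],s['tcp_rot'],s['contact_force'],s['opening']*85.4)
cv2.imwrite('pics/w4.png',r.grab_frame('wrist')[:,:,::-1])
E
```

```text
4.225 [480.20649519 296.50999087  65.69631952] [-3.13528758 -0.00816701 -0.12993323] [ 1.16233348 -3.99603707  9.2886002 ] 13.830524932595763
```

View pics/w4.png

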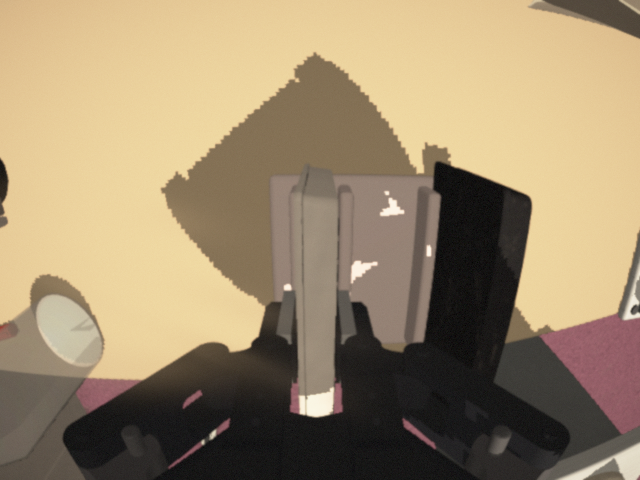

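Plate gripped (13.8 mm), with about 9 N upward on the tool because the closing swing presses the plate down. Now lifting.

>>> jog_arm --series '[[[0, 0, -3, 0, 0, 0, 0.5], [0, 0, -7, 0, 0, 0, 0.5], [0, 0, -11, 0, 0, 0, 0.5], [0, 0, -13, 0, 0, 0, 0.5], [0, 0, -13, 0, 0, 0, 0.5]]]'

```text
clock: 4.9
eef_pos: [479.2, 296.6, 196.2]
tcp_rot: [-3.133, -0.009, -0.13]
contact_force: [0.7, -0.1, -0.7]
opening: 0.162
```

>>> jog_arm --series '[[[0, 0, 0, 0, 0, 0, 0.5], [0, 0, 0, 0, 0, 0, 0.5], [0, 0, 0, 0, 0, 0, 0.5], [0, 0, 0, 0, 0, 0, 0.5]]]'

```text
clock: 5.4
eef_pos: [477.8, 295.7, 192.7]
tcp_rot: [-3.137, -0.005, -0.13]
contact_force: [-0.3, 0.4, -0.7]
opening: 0.161
```

```bash
python3 - <<'E'
from h import *
from rig import r
import pickle
s=r.sense()
print(s['clock'],s['eef_pos'],s['tcp_rot'],s['contact_force'],s['opening']*85.4,abs(s['qvel']).max())
cv2.imwrite('pics/w5.png',r.grab_frame('wrist')[:,:,::-1]);pickle.dump(s,open('s5.pkl','wb'))
cv2.imwrite('pics/sd5.png',cv2.resize(r.grab_frame('side')[100:360,200:440,::-1],None,fx=2.5,fy=2.5,interpolation=cv2.INTER_CUBIC))
E
```

```text
5.4 [477.82347763 295.70758604 192.73165373] [-3.13693552 -0.00452569 -0.13049862] [-0.25035105  0.44420477 -0.73916111] 13.768865371198924 0.0025873834250257485
```

View pics/w5.png

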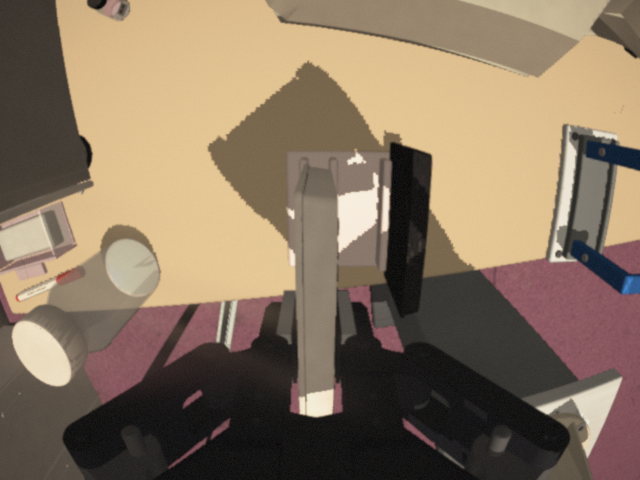

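View pics/sd5.png

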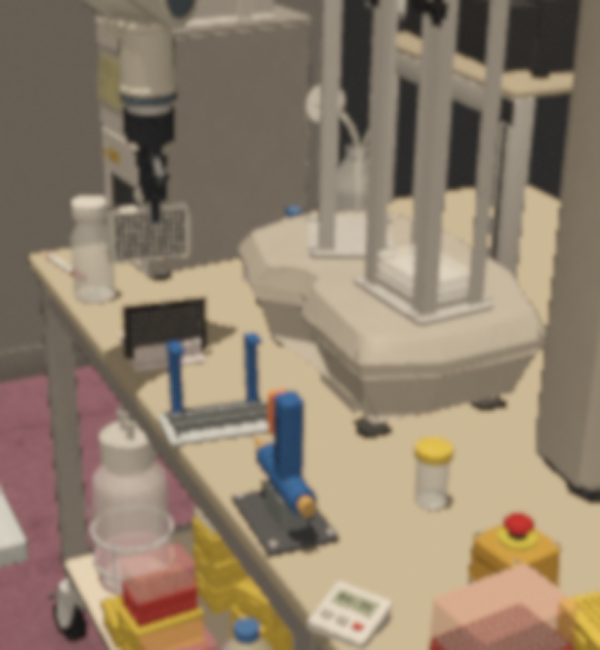

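```bash
python3 - <<'E'
from h import *
from rig import r
import cv2
c=r.calibration('wrist');T=c['T_tool_cam'];C=(c['mtx'],T[:3,:3],T[:3,3])
for zt in(-24,-27,-30):
  for dx in (-6,-3,0,3):
    q=proj(C,[(64+dx,7,zt),(64+dx,-7,zt),(-64+dx,7,zt),(-64+dx,-7,zt)],1);print(zt,dx,q.round(1).tolist())
im=cv2.imread('pics/w5.png')
cv2.imwrite('pics/w5a.png',cv2.resize(im[150:200,270:370],None,fx=7,fy=7,interpolation=cv2.INTER_CUBIC))
cv2.imwrite('pics/w5b.png',cv2.resize(im[370:440,270:370],None,fx=7,fy=7,interpolation=cv2.INTER_CUBIC))
E
```

```text
-24 -6 [[335.2, 190.5], [292.2, 190.5], [328.7, 454.0], [300.1, 453.9]]
-24 -3 [[335.3, 181.4], [292.1, 181.4], [328.9, 450.4], [300.0, 450.3]]
-24 0 [[335.4, 172.3], [292.0, 172.3], [329.0, 446.7], [299.8, 446.6]]
-24 3 [[335.5, 163.1], [291.9, 163.1], [329.2, 442.9], [299.7, 442.8]]
-27 -6 [[335.7, 192.3], [291.6, 192.3], [328.9, 458.6], [300.0, 458.5]]
-27 -3 [[335.8, 183.0], [291.5, 183.0], [329.0, 455.0], [299.8, 454.9]]
-27 0 [[335.9, 173.7], [291.4, 173.7], [329.2, 451.3], [299.6, 451.3]]
-27 3 [[336.0, 164.2], [291.2, 164.3], [329.3, 447.6], [299.4, 447.5]]
-30 -6 [[336.1, 194.2], [291.0, 194.2], [329.0, 463.3], [299.7, 463.2]]
-30 -3 [[336.3, 184.7], [290.9, 184.7], [329.2, 459.7], [299.6, 459.6]]
-30 0 [[336.4, 175.1], [290.7, 175.2], [329.3, 456.1], [299.4, 456.0]]
-30 3 [[336.5, 165.5], [290.6, 165.5], [329.5, 452.3], [299.2, 452.2]]
```

View pics/w5a.png

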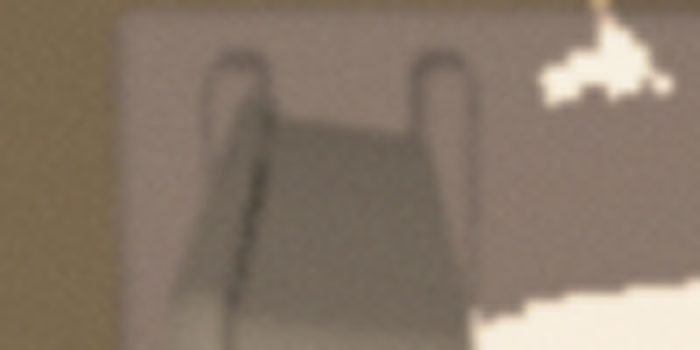

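View pics/w5b.png

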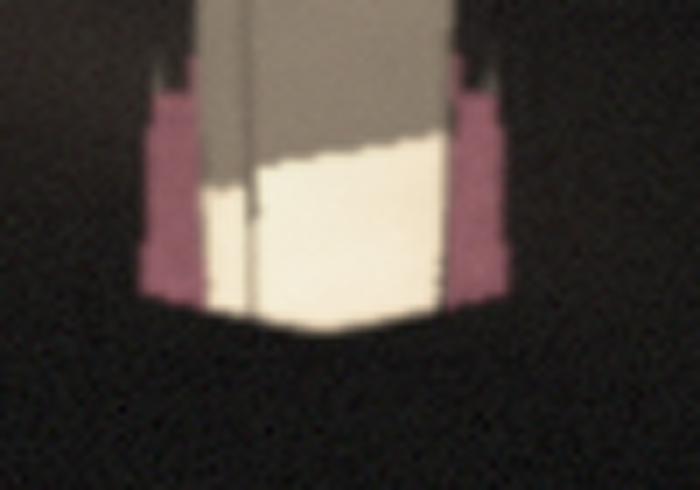

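```bash
python3 - <<'E'
from h import *
from rig import r
c=r.calibration('wrist');T=c['T_tool_cam'];C=(c['mtx'],T[:3,:3],T[:3,3])
for zt in(-25,-27,-30):
  for dx in (-8,-6,-4):
    q=proj(C,[(64+dx,7,zt),(64+dx,-7,zt),(64+dx,7,zt+85),(64+dx,-7,zt+85)],1);print(zt,dx,q.round(1).tolist())
E
```

```text
-25 -8 [[335.3, 197.1], [292.1, 197.1], [327.6, 164.2], [302.0, 164.2]]
-25 -6 [[335.4, 191.1], [292.0, 191.1], [327.6, 160.6], [302.0, 160.6]]
-25 -4 [[335.4, 185.0], [291.9, 185.0], [327.6, 157.0], [302.0, 157.0]]
-27 -8 [[335.6, 198.4], [291.7, 198.4], [327.7, 164.7], [301.9, 164.7]]
-27 -6 [[335.7, 192.3], [291.6, 192.3], [327.7, 161.0], [301.8, 161.0]]
-27 -4 [[335.7, 186.1], [291.5, 186.1], [327.7, 157.4], [301.8, 157.4]]
-30 -8 [[336.1, 200.5], [291.1, 200.5], [327.9, 165.4], [301.7, 165.4]]
-30 -6 [[336.1, 194.2], [291.0, 194.2], [327.9, 161.7], [301.6, 161.7]]
-30 -4 [[336.2, 187.9], [290.9, 187.9], [327.9, 158.0], [301.6, 158.0]]
```

```bash
cat > pl.py <<'E'
from h import *
CR=np.array([460.2,11.3,-.125])
Rc=R.from_euler('z',CR[2]).as_matrix()@R.from_euler('x',-.1).as_matrix()
tc=np.array([CR[0],CR[1],23.])
D=np.diag([1.,-1,-1])
PIV=np.array([-6.5,8,58.])
def tool(phi,yf,zf,along=0,x=0,piv=PIV):
    Rt=Rc@R.from_euler('x',phi).as_matrix()@D
    P=Rc@np.array([x,yf,zf])+tc
    return P-Rt@piv-Rt[:,2]*along, Rt
def where(s,piv=PIV):
    Rt=RPY(s['tcp_rot']);M=Rc.T@Rt@D
    p=Rc.T@(s['eef_pos']+Rt@piv-tc);return p.round(1),R.from_matrix(M).as_rotvec().round(3)
E
python3 - <<'E'
from pl import *
from rig import r
s=r.sense();print(where(s))
P,A=tool(.34,-15.5,2,130);print(P,tomove(s,P,A))
E
```

```text
(array([-24.1, 264.2, 139. ]), array([ 0.105, -0.005, -0.006]))
[460.14870837 -41.24385759 211.05058657] (array([ 2.631, 33.638, -1.961]), array([13.47, -0.32, -0.28]))
```

>>> jog_arm --series '[[[0.5, 2, -4, 0, 0, 0, 0.5], [1, 8, -5, 3, 0, 0, 0.5], [1.5, 14, -5, 7, 0, 0, 0.5], [2.1, 20, -5, 10, 0, 0, 0.5], [2.6, 26, -5, 13.5, -0.3, -0.3, 0.5]]]'

```text
clock: 6.12
eef_pos: [469.5, 32.8, 242.6]
tcp_rot: [-2.899, -0.003, -0.124]
contact_force: [1.6, -0.8, -0.5]
opening: 0.163
```

```bash
python3 - <<'E'
from pl import *
from rig import r
s=r.sense();print(s['eef_pos'],where(s))
P,A=tool(.34,-15.5,2,130);print(P,tomove(s,P,A))
E
```

```text
[469.53068136  32.80725197 242.60199372] (array([  0.2,  12.4, 163.4]), array([ 0.343, -0.003,  0.001]))
[460.14870837 -41.24385759 211.05058657] (array([-0.024,  8.004,  1.268]), array([-0.16, -0.15,  0.1 ]))
```

>>> jog_arm --series '[[[0, 5, 0, 0, 0, 0, 0.5], [0, 8, 1, 0, 0, 0, 0.5], [0, 8, 1.2, 0, 0, 0, 0.5], [0, 8, 1.2, 0, 0, 0, 0.5], [0, 8, 1.2, 0, 0, 0, 0.5]]]'

```text
clock: 6.75
eef_pos: [460.8, -38.9, 211.8]
tcp_rot: [-2.901, -0.001, -0.123]
contact_force: [0.3, 0.4, 0.2]
opening: 0.164
```

>>> jog_arm --series '[[[0, 0, 0, 0, 0, 0, 0.5], [0, 0, 0, 0, 0, 0, 0.5], [0, 0, 0, 0, 0, 0, 0.5]]]'

```text
clock: 7.12
eef_pos: [460.4, -39.6, 211.4]
tcp_rot: [-2.901, -0.001, -0.124]
contact_force: [0.2, -0.6, -0.2]
opening: 0.162
```

```bash
python3 - <<'E'
from pl import *
from rig import r
import pickle
s=r.sense();print(s['eef_pos'],where(s),abs(s['qvel']).max(),s['contact_force'])
P,A=tool(.34,-15.5,2,130);print(P,tomove(s,P,A))
cv2.imwrite('pics/w6.png',r.grab_frame('wrist')[:,:,::-1]);pickle.dump(s,open('s6.pkl','wb'))
cv2.imwrite('pics/sd6.png',cv2.resize(r.grab_frame('side')[120:340,200:440,::-1],None,fx=2.7,fy=2.7,interpolation=cv2.INTER_CUBIC))
E
```

```text
[460.41214767 -39.61041491 211.41855054] (array([ 1.000e-01, -5.720e+01,  1.251e+02]), array([ 0.341, -0.001,  0.001])) 0.0033348108214637994 [ 0.2090782  -0.63509333 -0.23598953]
[460.14870837 -41.24385759 211.05058657] (array([-0.006,  0.169, -0.004]), array([-0.05, -0.04,  0.05]))
```

View pics/w6.png

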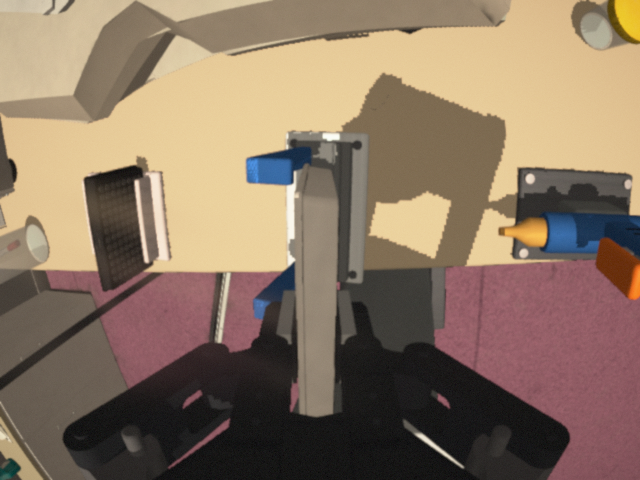

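View pics/sd6.png

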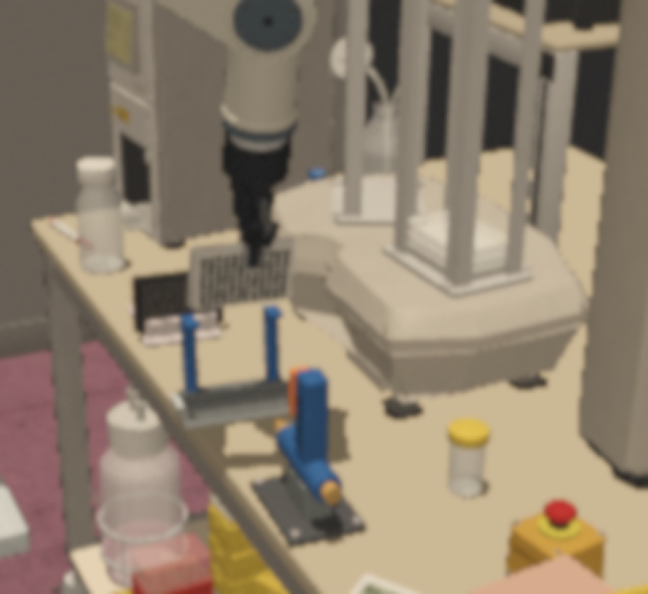

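```bash
python3 - <<'E'
from pl import *
from rig import r
import pickle
s=pickle.load(open('s6.pkl','rb'));C=cam(r,'wrist',s)
im=cv2.imread('pics/w6.png');k=4;off=np.array([235,115]);big=cv2.resize(im[115:265,235:385],None,fx=k,fy=k,interpolation=cv2.INTER_CUBIC)
def dr(P,col):
    for a in proj(C,P,1): cv2.circle(big,tuple(int(v) for v in (a-off+.5)*k*8),16,col,-1,cv2.LINE_AA,3)
cr=lambda M:np.array(M,float)@Rc.T+tc
dr(cr([(x,y,98) for x in(44,62) for y in(-22,8)]),(0,255,0))
dr(cr([(x,-22,9) for x in np.linspace(0,67,8)]),(0,0,255))
dr(cr([(x,0,0) for x in np.linspace(0,67,8)]),(255,0,255))
Rt=RPY(s['tcp_rot'])
dr(np.array([(57.5,y,z) for y in(-6,8.) for z in (-27,58)])@Rt.T+s['eef_pos'],(255,255,0))
cv2.imwrite('pics/o6.png',big)
E
```

```text
(no output)
```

View pics/o6.png

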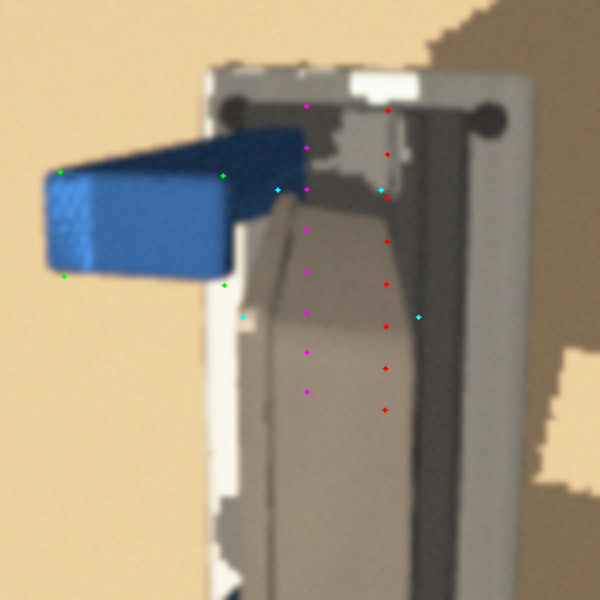

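```bash
sed -i 's/^PIV=.*/PIV=np.array([-7,9,58.])/' pl.py; python3 - <<'E'
from pl import *
from rig import r
s=r.sense();print(where(s))
for a in (60,0):
    P,A=tool(.35,-15,2,a);print(P,tomove(s,P,A))
E
```

```text
(array([ -0.4, -58.3, 124.7]), array([ 0.341, -0.001,  0.001]))
[462.7569763  -24.49694103 143.04581098] (array([0.039, 0.133, 7.001]), array([ 0.53, -0.04,  0.04]))
[464.60767766  -9.76852315  84.91106567] (array([ 0.035,  0.078, 13.001]), array([ 0.53, -0.04,  0.04]))
```

>>> jog_arm --series '[[[0, 0.1, 4, 0.5, 0, 0, 0.5], [0, 0.1, 8, 0.5, 0, 0, 0.5], [0, 0.1, 10, 0.5, 0, 0, 0.5], [0, 0.1, 10, 0.5, 0, 0, 0.5], [0, 0.1, 10, 0.5, 0, 0, 0.5]]]'

```text
clock: 7.85
eef_pos: [463.9, -17.4, 114.7]
tcp_rot: [-2.892, -0.002, -0.125]
contact_force: [-0.0, 0.4, -0.2]
opening: 0.163
```

>>> jog_arm --series '[[[0, 0, 0, 0, 0, 0, 0.5], [0, 0, 0, 0, 0, 0, 0.5], [0, 0, 0, 0, 0, 0, 0.5]]]'

```text
clock: 8.22
eef_pos: [463.5, -17.3, 114.4]
tcp_rot: [-2.892, -0.002, -0.125]
contact_force: [-0.1, -0.5, 0.5]
opening: 0.161
```

```bash
cat > look.py <<'E'
from pl import *
from rig import r
import pickle,sys
n=sys.argv[1]
s=r.sense();print(s['clock'],s['eef_pos'],where(s),abs(s['qvel']).max(),s['contact_force'],s['opening']*85.4)
C=cam(r,'wrist',s)
im=r.grab_frame('wrist')[:,:,::-1].copy();cv2.imwrite(f'pics/w{n}.png',im);pickle.dump(s,open(f's{n}.pkl','wb'))
k=3
def dr(big,off,P,col):
    for a in proj(C,P,1): cv2.circle(big,tuple(int(v) for v in (a-off+.5)*k*8),12,col,-1,cv2.LINE_AA,3)
off=np.array([200,60]);big=cv2.resize(im[60:260,200:460],None,fx=k,fy=k,interpolation=cv2.INTER_CUBIC)
cr=lambda M:np.array(M,float)@Rc.T+tc
dr(big,off,cr([(x,y,98) for x in(44,62) for y in(-22,8)]),(0,255,0))
dr(big,off,cr([(x,-22,9) for x in np.linspace(0,67,8)]),(0,0,255))
dr(big,off,cr([(x,0,0) for x in np.linspace(0,67,8)]),(255,0,255))
Rt=RPY(s['tcp_rot'])
dr(big,off,(np.array([(64,y,z) for y in(-14,0) for z in (-85,0)])+PIV)@Rt.T+s['eef_pos'],(255,255,0))
cv2.imwrite(f'pics/o{n}.png',big)
if len(sys.argv)>2:
  f=r.grab_frame('side');cv2.imwrite(f'pics/sd{n}.png',cv2.resize(f[190:310,240:360,::-1],None,fx=5,fy=5,interpolation=cv2.INTER_CUBIC))
for a in ((.35,-15,2,0),):
    P,A=tool(*a);print(a,tomove(s,P,A))
E
python3 look.py 7 1
```

```text
8.225 [463.51224605 -17.26762344 114.37916913] (array([ -0.1, -25.5,  30.5]), array([ 0.35 , -0.002,  0.   ])) 0.0036716241045168844 [-0.07757183 -0.46245272  0.51151393] 13.722430720846798
(0.35, -15, 2, 0) (array([ 0.011, -0.007,  3.043]), array([ 0.03, -0.08,  0.03]))
```

View pics/o7.png

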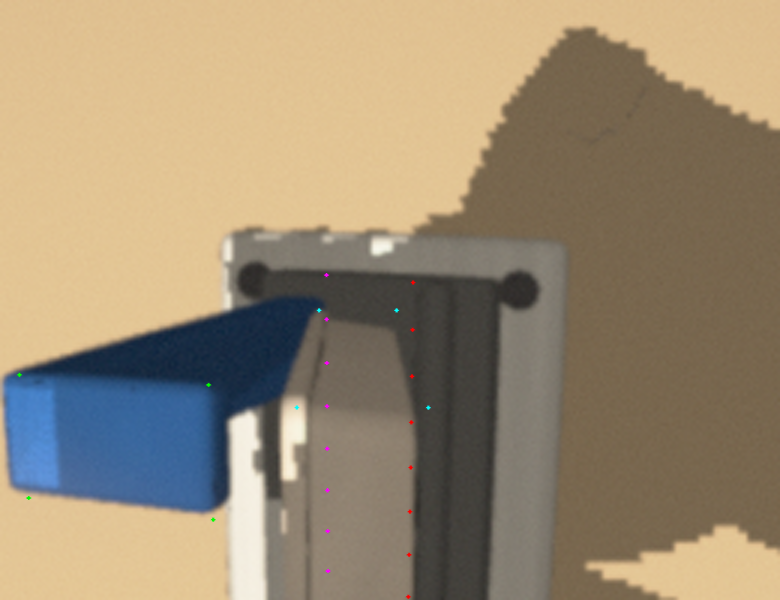

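View pics/sd7.png

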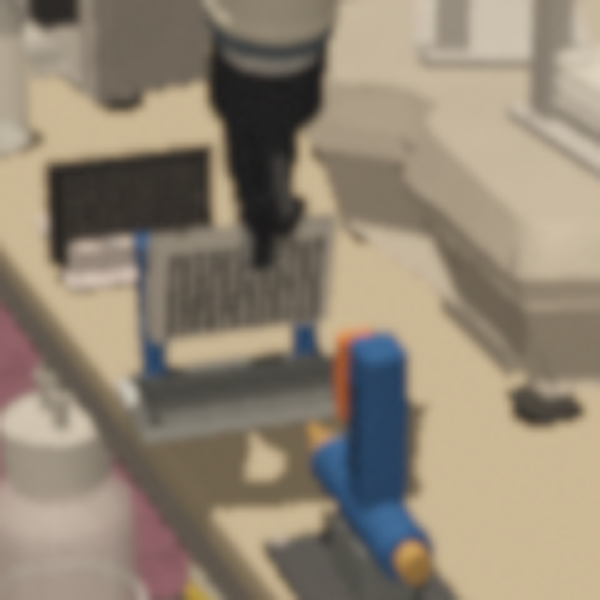

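>>> jog_arm --series '[[[0, 0, 1, 0, 0, 0, 0.5], [0, 0, 2, 0, 0, 0, 0.5], [0, 0, 2.8, 0, 0, 0, 0.5], [0, 0, 2.8, 0, 0, 0, 0.5], [0, 0, 2.8, 0, 0, 0, 0.5]]]'

```text
clock: 8.95
eef_pos: [464.2, -10.3, 86.8]
tcp_rot: [-2.892, -0.0, -0.125]
contact_force: [0.1, -0.0, -0.9]
opening: 0.161
```

>>> jog_arm --series '[[[0, 0, 0, 0, 0, 0, 0.5], [0, 0, 0, 0, 0, 0, 0.5], [0, 0, 0, 0, 0, 0, 0.5]]]'

```text
clock: 9.32
eef_pos: [464.2, -10.3, 87.0]
tcp_rot: [-2.892, -0.001, -0.125]
contact_force: [-0.2, 0.9, -1.2]
opening: 0.159
```

```bash
python3 look.py 8 1
```

```text
9.325 [464.23595365 -10.33400495  86.98036597] (array([ -0.2, -15.8,   4. ]), array([ 0.35 , -0.001,  0.   ])) 0.0016060039989771776 [-0.23735919  0.90804319 -1.18351005] 13.587789397641385
(0.35, -15, 2, 0) (array([ 0.03 , -0.008,  0.216]), array([ 0.03, -0.05,  0.03]))
```

View pics/o8.png

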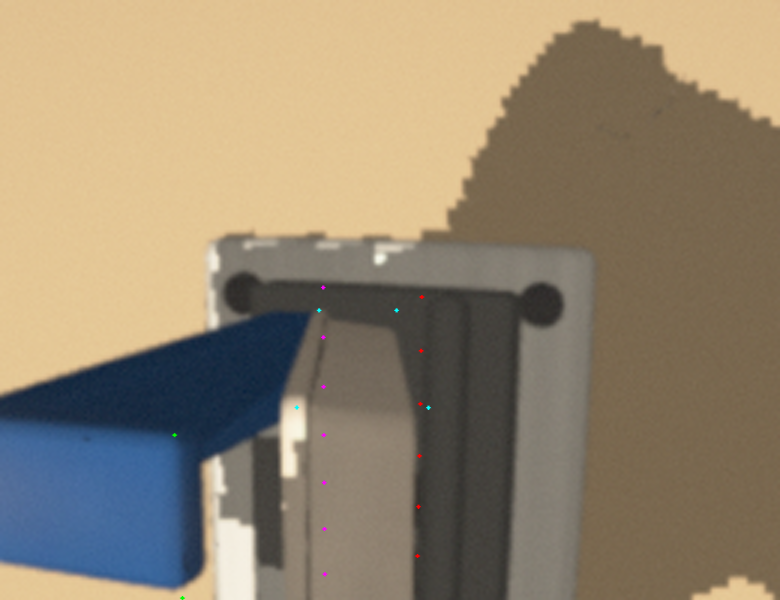

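View pics/sd8.png

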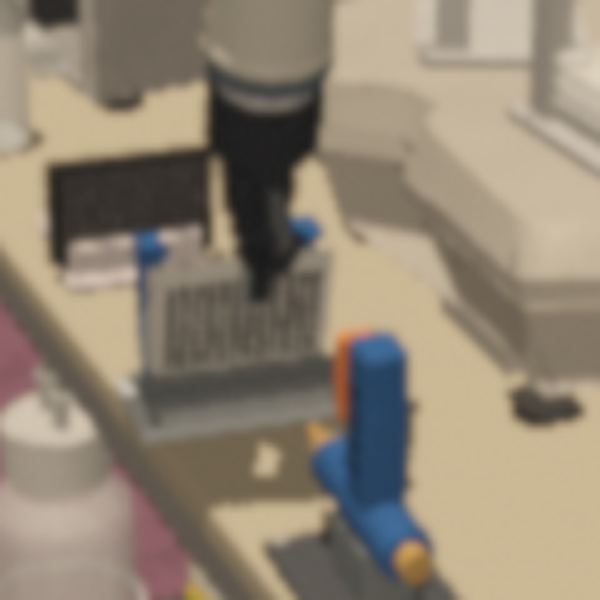

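>>> jog_arm --series '[[[0, 0, 0.15, 0, 0, 0, 0.5], [0, 0, 0.3, 0, 0, 0, 0.5], [0, 0, 0.3, 0, 0, 0, 0.5], [0, 0, 0.3, 0, 0, 0, 0.5]]]'

```text
clock: 9.93
eef_pos: [464.3, -9.5, 83.9]
tcp_rot: [-2.892, -0.001, -0.125]
contact_force: [0.1, 0.1, -0.8]
opening: 0.162
```

>>> jog_arm --series '[[[0, 0, 0.1, 0, 0, 0, 0.5], [0, 0, 0.15, 0, 0, 0, 0.5], [0, 0, 0.15, 0, 0, 0, 0.5]]]'

```text
clock: 10.3
eef_pos: [464.4, -9.2, 82.6]
tcp_rot: [-2.892, -0.001, -0.125]
contact_force: [-1.1, -1.6, 3.5]
opening: 0.158
```

```bash
python3 - <<'E'
from pl import *
from rig import r
s=r.sense();w=where(s);print(s['contact_force'],w)
z0=w[0][2]
for a in ((.30,-15.3),(.22,-15),(.14,-14.7),(.07,-14.5),(.03,-14.3),(0,-14)):
    P,A=tool(a[0],a[1],z0+.8);print(a,tomove(s,P,A))
E
```

```text
[-1.06457053 -1.58505014  3.51210516] (array([ -0.3, -14.2,  -0.2]), array([ 0.35 , -0.001,  0.   ]))
(0.3, -15.3) (array([ 0.03 , -0.215, -0.06 ]), array([-2.84, -0.04,  0.03]))
(0.22, -15) (array([ 0.031, -0.699,  0.063]), array([-7.43, -0.04,  0.03]))
(0.14, -14.7) (array([ 0.031, -1.172,  0.223]), array([-12.01,  -0.05,   0.03]))
(0.07, -14.5) (array([ 0.031, -1.569,  0.389]), array([-16.02,  -0.05,   0.03]))
(0.03, -14.3) (array([ 0.031, -1.799,  0.499]), array([-18.31,  -0.05,   0.03]))
(0, -14) (array([ 0.031, -1.983,  0.592]), array([-20.03,  -0.05,   0.03]))
```

>>> jog_arm --series '[[[0, -0.2, -0.06, -2.8, 0, 0, 0.5], [0, -0.7, 0.06, -7.4, 0, 0, 0.5], [0, -1.17, 0.22, -12, 0, 0, 0.5], [0, -1.17, 0.22, -12, 0, 0, 0.5], [0, -1.17, 0.22, -12, 0, 0, 0.5]]]'

```text
clock: 10.92
eef_pos: [466.0, 2.5, 83.2]
tcp_rot: [-3.1, -0.001, -0.123]
contact_force: [0.3, -2.9, 1.3]
opening: 0.162
```

```bash
python3 look.py 9 1
```

```text
10.925 [465.97765091   2.49649253  83.24764504] (array([ -0.1, -14.7,   0.4]), array([ 0.141, -0.001,  0.002])) 0.010661629044966071 [ 0.26905445 -2.89370137  1.30946422] 13.836512770363612
(0.35, -15, 2, 0) (array([ 0.015,  1.226, -0.217]), array([11.96, -0.05,  0.11]))
```

View pics/w9.png

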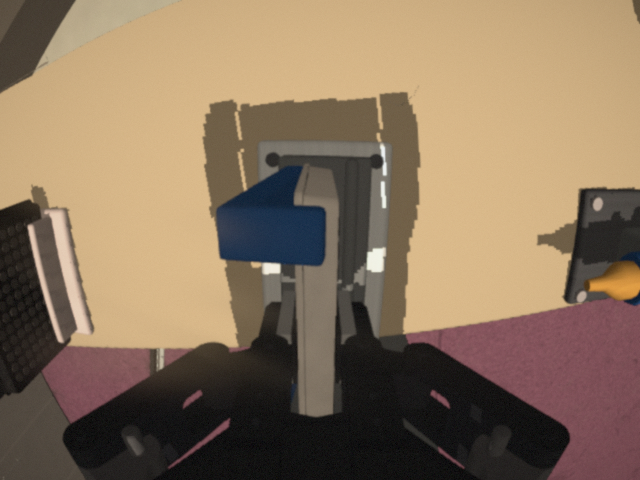

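View pics/sd9.png

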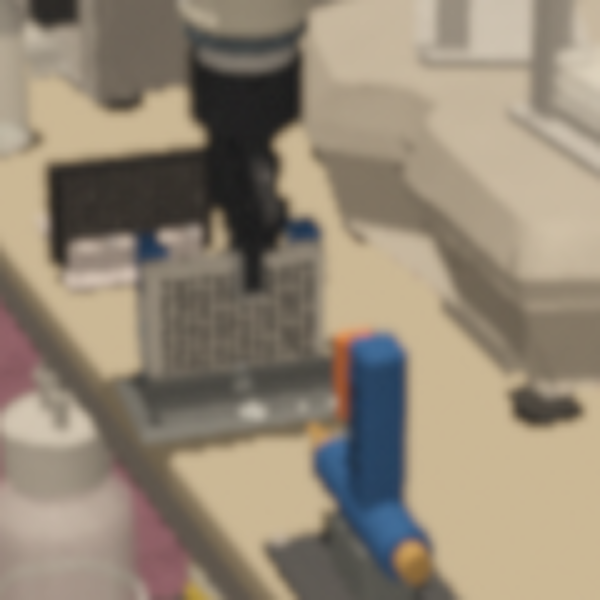

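```bash
sed -i 's/^CR=.*/CR=np.array([460.2,9.8,-.125])/' pl.py; python3 - <<'E'
from pl import *
from rig import r
s=r.sense();w=where(s);print(s['contact_force'],w)
z0=w[0][2]
for a in ((.14,-14.2),(.10,-14.2),(.07,-14.2),(.03,-14),(.015,-14),(0,-14)):
    P,A=tool(a[0],a[1],z0);print(a,tomove(s,P,A))
E
```

```text
[ 1.40475682 -2.03840183 -0.33333429] (array([ -0.3, -13.4,   0.6]), array([ 0.141, -0.001,  0.   ]))
(0.14, -14.2) (array([ 0.039,  0.071, -0.012]), array([-0.08, -0.05,  0.01]))
(0.1, -14.2) (array([ 0.039, -0.16 ,  0.029]), array([-2.38, -0.05,  0.01]))
(0.07, -14.2) (array([ 0.039, -0.333,  0.066]), array([-4.09, -0.05,  0.01]))
(0.03, -14) (array([ 0.039, -0.58 ,  0.126]), array([-6.39, -0.05,  0.01]))
(0.015, -14) (array([ 0.039, -0.665,  0.149]), array([-7.25, -0.05,  0.01]))
(0, -14) (array([ 0.039, -0.749,  0.174]), array([-8.11, -0.05,  0.01]))
```

>>> jog_arm --series '[[[0, -0.1, 0.02, -2.4, 0, 0, 0.5], [0, -0.33, 0.06, -4.1, 0, 0, 0.5], [0, -0.58, 0.12, -6.4, 0, 0, 0.5], [0, -0.58, 0.12, -6.4, 0, 0, 0.5], [0, -0.58, 0.12, -6.4, 0, 0, 0.5]]]'

```text
clock: 11.65
eef_pos: [466.4, 8.3, 82.2]
tcp_rot: [3.071, -0.0, -0.125]
contact_force: [0.1, 0.4, 0.7]
opening: 0.159
```

>>> jog_arm --series '[[[0, 0, 0, 0, 0, 0, 0.5], [0, 0, 0, 0, 0, 0, 0.5]]]'

```text
clock: 11.9
eef_pos: [466.3, 8.2, 82.2]
tcp_rot: [3.07, -0.0, -0.125]
contact_force: [-0.2, -0.2, -1.1]
opening: 0.164
```

```bash
python3 look.py 10 1
```

```text
11.9 [466.34375475   8.22917024  82.21099205] (array([ -0.7, -14. ,   0.6]), array([ 0.029, -0.   , -0.   ])) 0.004404681191698168 [-0.20715269 -0.19552433 -1.12258451] 13.975817061290337
(0.35, -15, 2, 0) (array([ 0.071,  1.97 , -0.13 ]), array([ 1.84e+01, -2.00e-02, -1.00e-02]))
```

View pics/w10.png

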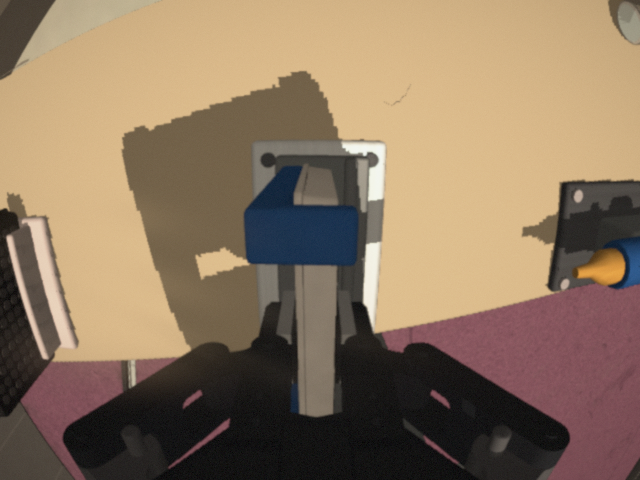

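View pics/sd10.png

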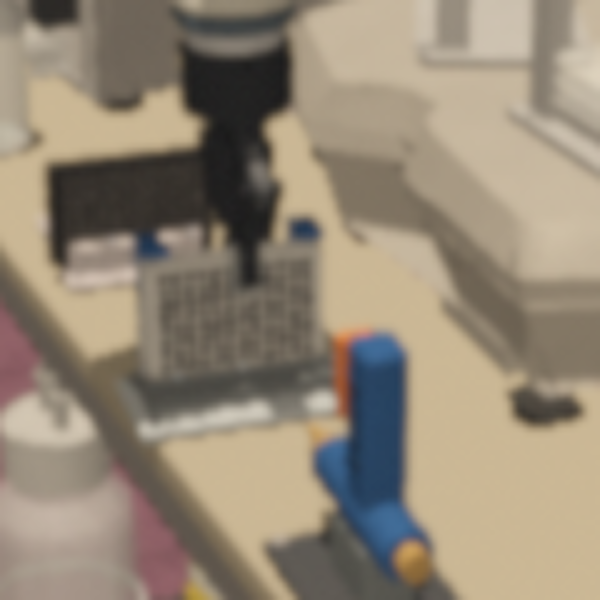

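>>> jog_arm --series '[[[0, -0.08, 0.02, -0.9, 0, 0, 0.5], [0, -0.17, 0.08, -1.6, 0, 0, 0.5], [0, -0.17, 0.08, -1.6, 0, 0, 0.5], [0, -0.17, 0.08, -1.6, 0, 0, 0.5]]]'

```text
clock: 12.5
eef_pos: [466.6, 9.8, 81.6]
tcp_rot: [3.041, -0.0, -0.124]
contact_force: [-2.3, -3.4, 3.9]
opening: 0.164
```

>>> jog_arm --series '[[[0, -0.1, 0, 0, 0, 0, 0.5], [0, -0.15, 0, 0, 0, 0, 0.5], [0, -0.15, 0, 0, 0, 0, 0.5]]]'

```text
clock: 12.88
eef_pos: [466.5, 9.9, 81.5]
tcp_rot: [3.039, -0.0, -0.124]
contact_force: [-2.5, -14.5, 6.4]
opening: 0.165
```

>>> jog_arm --series '[[[0, 0.1, 0, 0, 0, 0, 0.5], [0, 0.1, 0, 0, 0, 0, 0.5]]]'

```text
clock: 13.12
eef_pos: [466.5, 9.9, 81.5]
tcp_rot: [3.04, -0.0, -0.125]
contact_force: [-1.6, -6.9, 5.4]
opening: 0.163
```

>>> jog_arm --series '[[[0, 0, 0, 0, 0, 0, 1.8], [0, 0, 0, 0, 0, 0, 2.2], [0, 0, 0, 0, 0, 0, 2.6], [0, 0, 0, 0, 0, 0, 3.0], [0, 0, 0, 0, 0, 0, 3.0]]]'

```text
clock: 13.75
eef_pos: [466.8, 10.6, 81.3]
tcp_rot: [3.042, -0.001, -0.125]
contact_force: [0.2, 0.3, -0.4]
opening: 0.35
```

```bash
python3 look.py 11 1
```

```text
13.75 [466.76568955  10.58028009  81.2603194 ] (array([ -0.5, -13.2,   0.1]), array([ 0.001, -0.001,  0.   ])) 0.004241831913154007 [ 0.17337827  0.33758259 -0.44570874] 29.86309862696225
(0.35, -15, 2, 0) (array([ 0.058,  2.22 , -0.145]), array([20.02, -0.04,  0.03]))
```

View pics/w11.png

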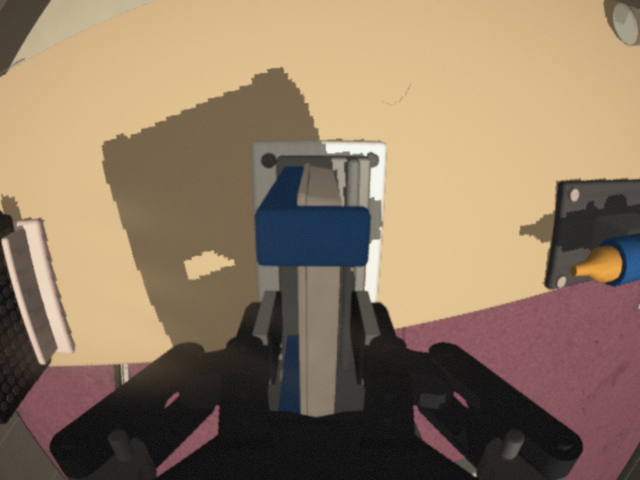

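View pics/sd11.png

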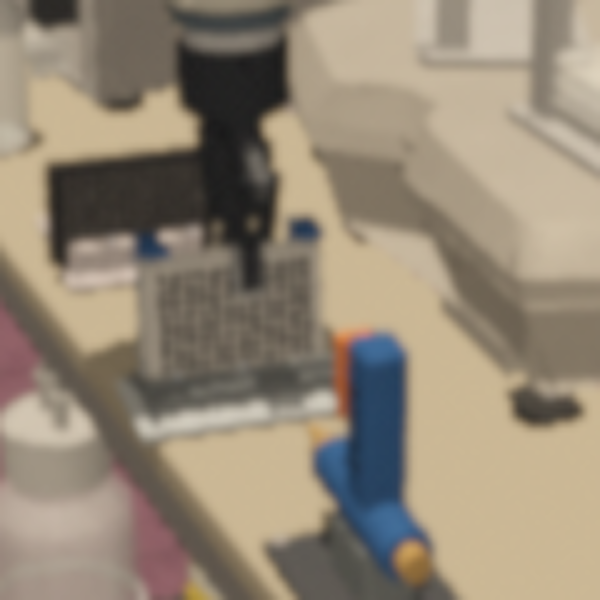

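Released and standing. Withdrawing straight back along the tool axis.

>>> jog_arm --series '[[[0, 0, -2, 0, 0, 0, 3.0], [0, 0, -6, 0, 0, 0, 3.0], [0, 0, -12, 0, 0, 0, 3.0], [0, 0, -17, 0, 0, 0, 3.0], [0, 0, -20, 0, 0, 0, 3.0]]]'

```text
clock: 14.48
eef_pos: [469.8, 30.5, 283.1]
tcp_rot: [3.043, -0.004, -0.125]
contact_force: [0.4, -0.4, -1.6]
opening: 0.355
```

>>> jog_arm --series '[[[0, 5, -2, 0, 0, 0, 8.5], [0, 6, -2, 0, 0, 0, 8.5], [0, 6, -2, 0, 0, 0, 8.5], [0, 6, -2, 0, 0, 0, 8.5]]]'

```text
clock: 14.98
eef_pos: [461.5, -26.5, 305.2]
tcp_rot: [3.042, 0.001, -0.125]
contact_force: [0.1, -0.3, -0.5]
opening: 0.996
```

```bash
python3 - <<'E'
from pl import *
from rig import r
import pickle
s=r.sense();print(s['clock'],s['eef_pos'],s['tcp_rot'],abs(s['qvel']).max())
C=cam(r,'wrist',s);pickle.dump(s,open('s12.pkl','wb'))
im=r.grab_frame('wrist')[:,:,::-1].copy();cv2.imwrite('pics/w12.png',im)
f=r.grab_frame('side');cv2.imwrite('pics/sd12.png',cv2.resize(f[190:310,240:360,::-1],None,fx=5,fy=5,interpolation=cv2.INTER_CUBIC))
c=proj(C,Rc@np.array([0,-10,50])+tc,1)[0].astype(int);print(c)
x0,y0=max(0,c[0]-80),max(0,c[1]-75)
cv2.imwrite('pics/w12c.png',cv2.resize(im[y0:y0+150,x0:x0+160],None,fx=4,fy=4,interpolation=cv2.INTER_CUBIC))
E
```

```text
14.975 [461.54242559 -26.45333996 305.21856164] [ 3.04234359e+00  8.70766195e-04 -1.24766202e-01] 0.0058220501481157354
[263 203]
```

View pics/w12.png

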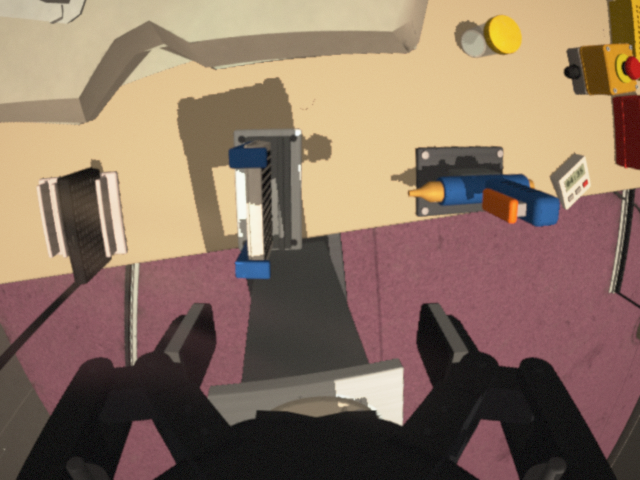

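View pics/w12c.png

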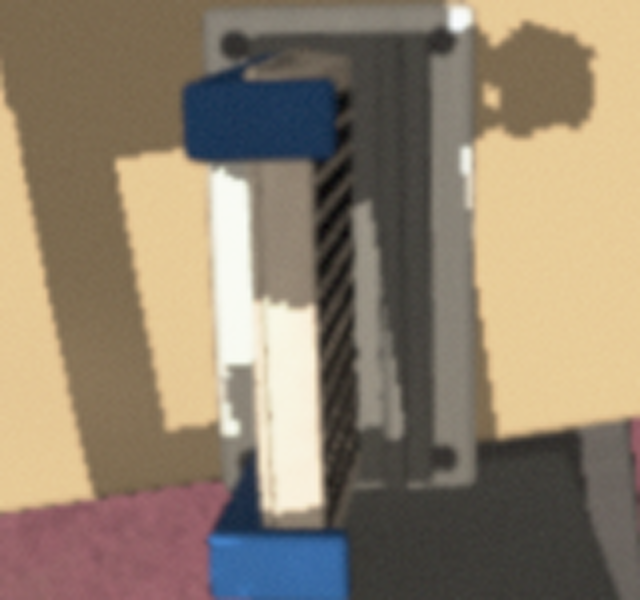

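View pics/sd12.png

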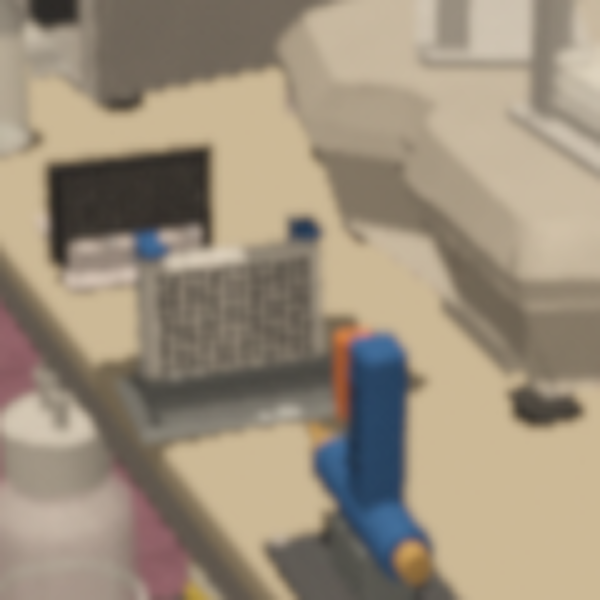

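```bash
python3 - <<'E'
from pl import *
from rig import r
import pickle
s=pickle.load(open('s12.pkl','rb'));C=cam(r,'wrist',s);im=cv2.imread('pics/w12.png');k=4
off=np.array([183,128]);big=cv2.resize(im[128:290,183:343],None,fx=k,fy=k,interpolation=cv2.INTER_CUBIC)
def dr(M,col):
    for a in proj(C,np.array(M,float)@Rc.T+tc,1): cv2.circle(big,tuple(int(v) for v in (a-off+.5)*k*8),16,col,-1,cv2.LINE_AA,3)
dr([(x,y,98) for x in(-62,-44,44,62) for y in(-22,8)],(0,255,0))
dr([(x,0,85) for x in np.linspace(-40,40,7)],(0,0,255))
dr([(x,-14,85) for x in np.linspace(-40,40,7)],(255,0,255))
dr([(64,-14,0),(64,0,0),(-64,-14,85),(64,-14,85)],(255,255,0))
cv2.imwrite('pics/o12.png',big)
E
```

```text
(no output)
```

View pics/o12.png

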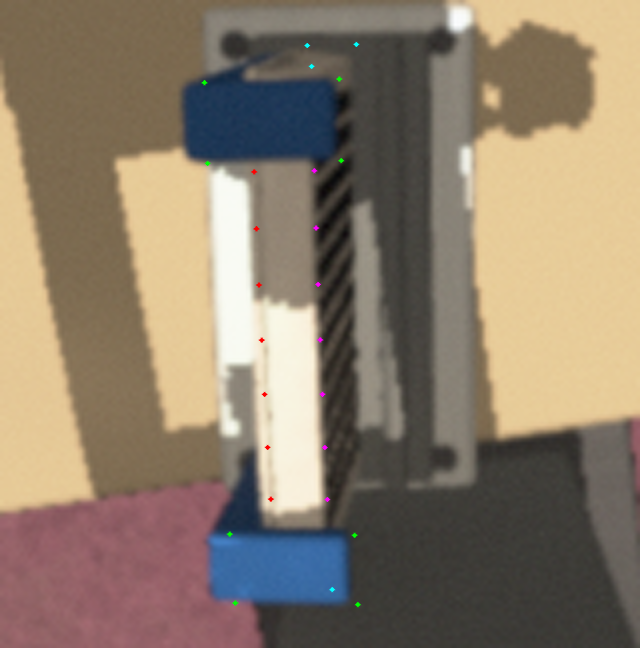

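```bash
python3 - <<'E'
from pl import *
from rig import r
s=r.sense()
print(tomove(s,[400,-250,330],[np.pi,0,-.06]))
E
```

```text
(array([-3.355, 23.088, -0.172]), array([ 5.69,  0.23, -3.66]))
```

>>> jog_arm --series '[[[-3.4, 6, -2, 2, 0, -1, 8.5], [-3.4, 12, -1.5, 4, 0, -2, 8.5], [-3.4, 18, -1, 5.7, 0.2, -3.6, 8.5], [-3.4, 23, -0.2, 5.7, 0.2, -3.6, 8.5], [-3.4, 23, -0.2, 5.7, 0.2, -3.6, 8.5]]]'

```text
clock: 15.7
eef_pos: [399.1, -252.3, 330.2]
tcp_rot: [3.142, 0.0, -0.066]
contact_force: [-0.4, 0.6, 0.6]
opening: 0.994
```

>>> jog_arm --series '[[[0, 0, 0, 0, 0, 0, 8.5], [0, 0, 0, 0, 0, 0, 8.5], [0, 0, 0, 0, 0, 0, 8.5]]]'

```text
clock: 16.08
eef_pos: [400.2, -248.6, 331.0]
tcp_rot: [-3.142, -0.001, -0.06]
contact_force: [-0.2, -0.3, 0.2]
opening: 0.995
```

```bash
python3 - <<'E'
from pl import *
from rig import r
import pickle
s=r.sense();print(s['clock'],s['eef_pos'],s['tcp_rot'],abs(s['qvel']).max())
C=cam(r,'wrist',s);pickle.dump(s,open('s13.pkl','wb'))
im=r.grab_frame('wrist')[:,:,::-1].copy();cv2.imwrite('pics/w13.png',im)
c=proj(C,np.array([440,-235,120]),1)[0].astype(int);print(c)
x0,y0=max(0,c[0]-100),max(0,c[1]-70);print(x0,y0)
cv2.imwrite('pics/w13c.png',cv2.resize(im[y0:y0+140,x0:x0+200],None,fx=4,fy=4,interpolation=cv2.INTER_CUBIC))
E
```

```text
16.075 [ 400.15240851 -248.57855496  331.03463707] [-3.14157540e+00 -1.24377934e-03 -5.98351537e-02] 0.005726453286256486
[298 162]
198 92
```

View pics/w13c.png

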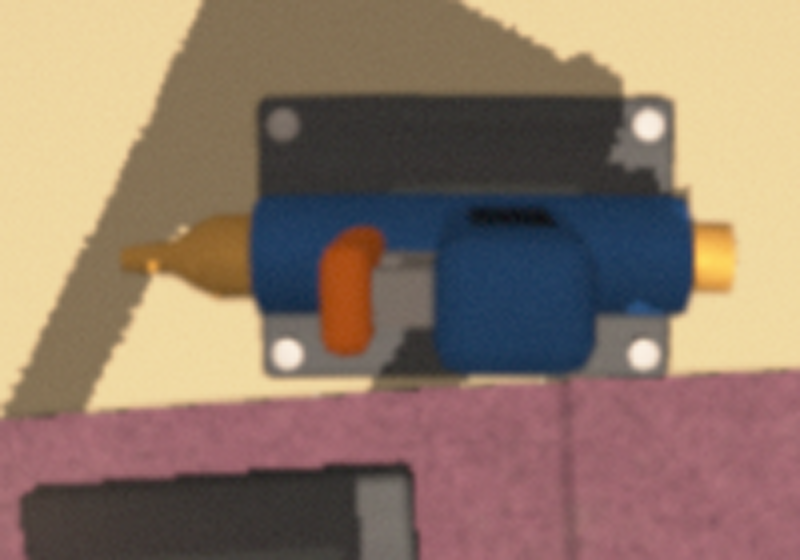

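```bash
python3 - <<'E'
from fit import *
from rig import r
import pickle
z=lambda L,o,k:[(o[0]+a/k-.5+.5/k,o[1]+b/k-.5+.5/k) for a,b in L]
s=pickle.load(open('s13.pkl','rb'));C=cam(r,'wrist',s)
g,e=fit(C,1,[(0,-1,174),(0,40,163),(0,106,62),(0,16,172),(0,-18,172)],z([(514,297),(321,300),(122,258),(436,297),(592,297)],(198,92),4),[440,-258,-.06])
print(g,e.round(1).tolist())
P=pose(g);k=4;im=cv2.imread('pics/w13.png');off=np.array([198,92]);big=cv2.resize(im[92:232,198:398],None,fx=k,fy=k,interpolation=cv2.INTER_CUBIC)
M=np.array([(x,y,176) for x in(-15,15) for y in (-18,16)]+[(x,40,zz) for x in (-12,12) for zz in (109,165)]+[(0,106,62)],float)
for a in proj(C,M@P[0].T+P[1],1): cv2.circle(big,tuple(int(v) for v in (a-off+.5)*k*8),16,(0,255,0),-1,cv2.LINE_AA,3)
cv2.imwrite('pics/o13.png',big)
E
```

```text
[ 4.41819029e+02 -2.59074256e+02 -4.20862838e-02] [[0.2, 0.4], [-0.6, -1.0], [0.4, 0.2], [-1.2, 0.4], [1.4, -0.2]]
```

View pics/o13.png

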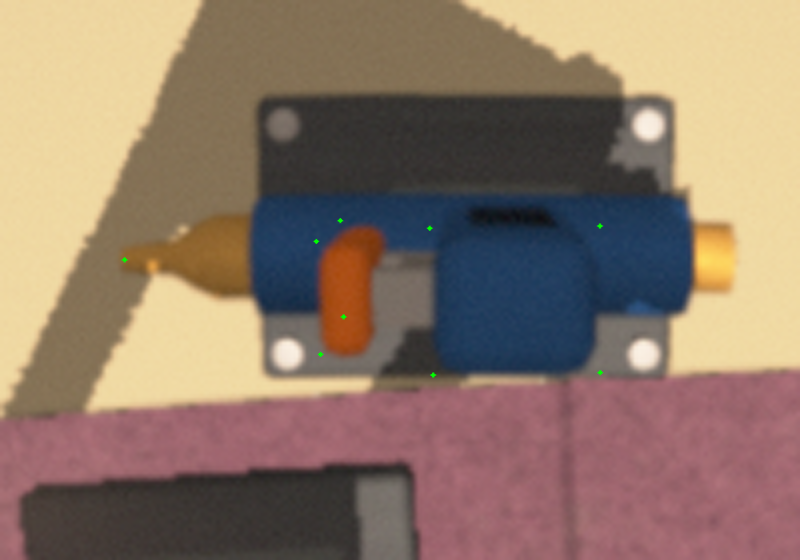

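```bash
cat > gp.py <<'E'
from h import *
G=np.array([441.5,-259.,-.05])
Rg=R.from_euler('z',G[2]).as_matrix();tg=np.array([G[0],G[1],0])
AG=Rg@np.diag([1.,-1,-1])
def gt(x,y,z): return Rg@np.array([x,y,z])+tg
def gw(s): return (Rg.T@(s['eef_pos']-tg)).round(2)
E
python3 - <<'E'
from gp import *
from rig import r
s=r.sense();print(gw(s))
print(tomove(s,gt(0,6,215),AG),tomove(s,gt(0,6,112),AG))
E
```

```text
[-41.89   8.17 331.08]
(array([ 4.177,  0.174, 11.613]), array([ 0.01, -0.07, -0.57])) (array([ 4.164,  0.173, 21.913]), array([ 0.01, -0.07, -0.57]))
```

>>> jog_arm --series '[[[1.5, 0.2, 4, 0, 0, -0.5, 8.5], [4.2, 0.2, 8, 0, 0, -0.5, 8.5], [4.2, 0.2, 11, 0, 0, -0.5, 8.5], [4.2, 0.2, 11, 0, 0, -0.5, 8.5], [4.2, 0.2, 11, 0, 0, -0.5, 8.5]]]' --newtons 60

```text
clock: 16.75
eef_pos: [442.2, -254.3, 222.2]
tcp_rot: [3.141, -0.002, -0.053]
contact_force: [0.5, -1.0, -1.0]
opening: 0.992
```

>>> jog_arm --series '[[[0, 0, 0, 0, 0, 0, 8.5], [0, 0, 0, 0, 0, 0, 8.5]]]'

```text
clock: 17.0
eef_pos: [442.0, -254.5, 222.1]
tcp_rot: [3.141, -0.003, -0.053]
contact_force: [0.3, 0.4, 0.4]
opening: 0.994
```

```bash
python3 - <<'E'
from gp import *
from rig import r
s=r.sense();print(s['clock'],gw(s),s['tcp_rot'])
print(tomove(s,gt(0,6,112),AG))
cv2.imwrite('pics/w14.png',r.grab_frame('wrist')[:,:,::-1])
E
```

```text
17.0 [  0.28   4.48 222.14] [ 3.14071683e+00 -2.72019463e-03 -5.31703328e-02]
(array([-0.058, -0.161, 11.014]), array([ 0.05, -0.16, -0.18]))
```

View pics/w14.png

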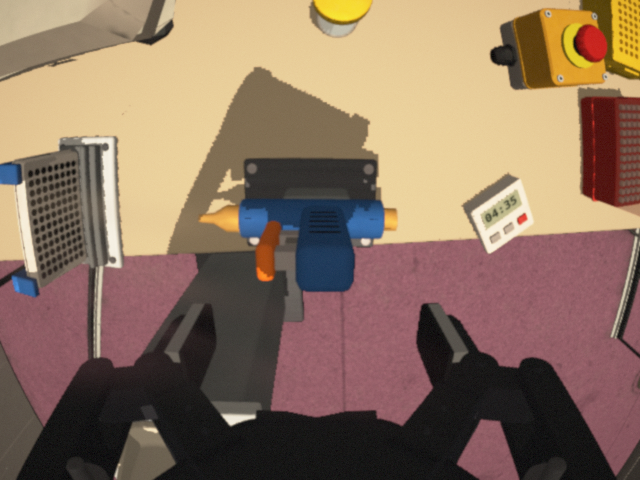

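>>> jog_arm --series '[[[0, -0.3, 3, 0, 0, 0, 8.5], [0, -0.3, 6, 0, 0, 0, 8.5], [0, -0.3, 9, 0, 0, 0, 8.5], [0, -0.3, 11, 0, 0, 0, 8.5], [0, -0.3, 11, 0, 0, 0, 8.5]]]'

```text
clock: 17.68
eef_pos: [441.1, -250.9, 110.1]
tcp_rot: [-3.141, 0.001, -0.053]
contact_force: [0.2, -0.3, 0.3]
opening: 0.998
```

>>> jog_arm --series '[[[0, 0, 0, 0, 0, 0, 8.5], [0, 0, 0, 0, 0, 0, 8.5]]]'

```text
clock: 17.92
eef_pos: [442.6, -251.7, 112.1]
tcp_rot: [3.141, -0.003, -0.053]
contact_force: [-0.0, -0.1, 0.5]
opening: 0.993
```

```bash
python3 - <<'E'
from gp import *
from rig import r
s=r.sense();print(s['clock'],gw(s),s['tcp_rot'],s['contact_force'])
cv2.imwrite('pics/w15.png',r.grab_frame('wrist')[:,:,::-1])
f=r.grab_frame('side');cv2.imwrite('pics/sd15.png',cv2.resize(f[200:320,260:380,::-1],None,fx=5,fy=5,interpolation=cv2.INTER_CUBIC))
E
```

```text
17.925 [  0.71   7.37 112.12] [ 3.14068863e+00 -2.74733033e-03 -5.30447965e-02] [-0.02575213 -0.13034985  0.52697159]
```

View pics/w15.png

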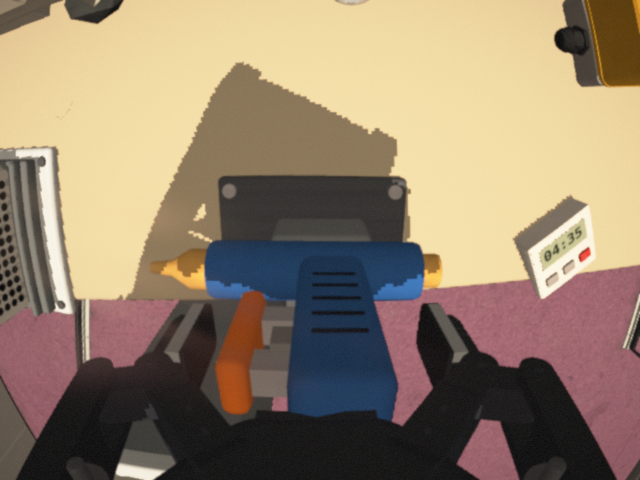

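View pics/sd15.png

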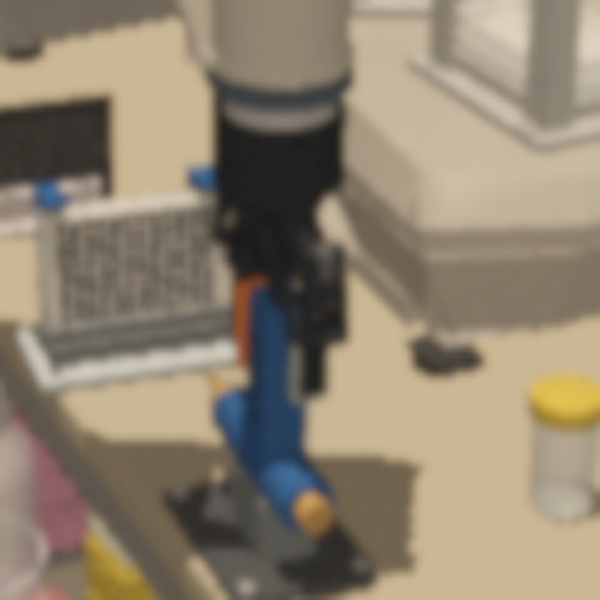

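>>> jog_arm --series '[[[0, 0.4, 0, 0, 0, 0, 8.5], [0, 0.8, 0, 0, 0, 0, 8.5], [0, 0.8, 0, 0, 0, 0, 8.5], [0, 0.8, 0, 0, 0, 0, 8.5]]]'

```text
clock: 18.52
eef_pos: [441.4, -259.3, 111.0]
tcp_rot: [-3.141, -0.001, -0.053]
contact_force: [-0.4, 0.2, -0.3]
opening: 0.995
```

>>> jog_arm --series '[[[0, 0.2, 0, 0, 0, 0, 8.5], [0, 0.4, 0, 0, 0, 0, 8.5], [0, 0.4, 0, 0, 0, 0, 8.5]]]'

```text
clock: 18.9
eef_pos: [441.2, -263.2, 111.0]
tcp_rot: [-3.141, -0.001, -0.053]
contact_force: [-0.2, 1.8, 0.5]
opening: 0.995
```

>>> jog_arm --series '[[[0, 0.1, 0, 0, 0, 0, 8.5], [0, 0.2, 0, 0, 0, 0, 8.5], [0, 0.2, 0, 0, 0, 0, 8.5]]]'

```text
clock: 19.27
eef_pos: [441.1, -265.2, 111.0]
tcp_rot: [-3.141, -0.001, -0.053]
contact_force: [-0.1, 2.0, -0.4]
opening: 0.997
```

>>> jog_arm --series '[[[0, 0.08, 0, 0, 0, 0, 8.5], [0, 0.08, 0, 0, 0, 0, 8.5]]]'

```text
clock: 19.52
eef_pos: [441.0, -266.0, 111.0]
tcp_rot: [-3.142, -0.001, -0.053]
contact_force: [-0.3, 2.9, -0.4]
opening: 0.994
```

>>> jog_arm --series '[[[0, 0.08, 0, 0, 0, 0, 8.5], [0, 0.08, 0, 0, 0, 0, 8.5]]]'

```text
clock: 19.77
eef_pos: [441.0, -266.8, 111.0]
tcp_rot: [-3.142, -0.001, -0.053]
contact_force: [-1.4, 2.0, -0.2]
opening: 0.995
```

>>> jog_arm --series '[[[0, 0.06, 0, 0, 0, 0, 8.5], [0, 0.06, 0, 0, 0, 0, 8.5]]]'

```text
clock: 20.02
eef_pos: [441.0, -267.5, 111.0]
tcp_rot: [3.142, -0.001, -0.053]
contact_force: [-0.7, 0.9, -1.5]
opening: 0.996
```

>>> jog_arm --series '[[[0, 0.08, 0, 0, 0, 0, 8.5], [0, 0.08, 0, 0, 0, 0, 8.5]]]'

```text
clock: 20.27
eef_pos: [440.9, -267.6, 110.9]
tcp_rot: [-3.14, -0.001, -0.053]
contact_force: [-0.3, 5.1, 1.1]
opening: 0.997
```

>>> jog_arm --series '[[[0, 0.08, 0, 0, 0, 0, 8.5], [0, 0.08, 0, 0, 0, 0, 8.5]]]'

```text
clock: 20.52
eef_pos: [440.9, -267.6, 110.9]
tcp_rot: [-3.139, -0.001, -0.054]
contact_force: [1.1, 10.3, 2.5]
opening: 0.994
```

Pressure point found: travel stalls at y -267.6 with about 10 N. I'll ease off slightly and hold.

>>> jog_arm --series '[[[0, -0.02, 0, 0, 0, 0, 8.5], [0, -0.02, 0, 0, 0, 0, 8.5], [0, -0.02, 0, 0, 0, 0, 8.5]]]'

```text
clock: 20.9
eef_pos: [440.9, -267.7, 110.9]
tcp_rot: [-3.14, -0.001, -0.054]
contact_force: [0.1, 8.3, 1.5]
opening: 0.992
```

>>> jog_arm --series '[[[0, 0, 0, 0, 0, 0, 8.5], [0, 0, 0, 0, 0, 0, 8.5], [0, 0, 0, 0, 0, 0, 8.5], [0, 0, 0, 0, 0, 0, 8.5], [0, 0, 0, 0, 0, 0, 8.5]]]'

```text
clock: 21.52
eef_pos: [440.9, -267.7, 110.9]
tcp_rot: [-3.14, -0.001, -0.054]
contact_force: [0.8, 8.9, 0.8]
opening: 0.998
```

>>> jog_arm --series '[[[0, 0, 0, 0, 0, 0, 8.5], [0, 0, 0, 0, 0, 0, 8.5], [0, 0, 0, 0, 0, 0, 8.5], [0, 0, 0, 0, 0, 0, 8.5], [0, 0, 0, 0, 0, 0, 8.5]]]'

```text
clock: 22.15
eef_pos: [440.9, -267.6, 110.9]
tcp_rot: [-3.14, -0.001, -0.054]
contact_force: [1.0, 8.4, 0.5]
opening: 0.993
```

>>> jog_arm --series '[[[0, 0.3, 0, 0, 0, 0, 8.5], [0, 0.6, 0, 0, 0, 0, 8.5], [0, 0.92, 0, 0, 0, 0, 8.5], [0, 0.92, 0, 0, 0, 0, 8.5], [0, 0.92, 0, 0, 0, 0, 8.5]]]'

```text
clock: 22.78
eef_pos: [440.3, -274.7, 110.7]
tcp_rot: [-3.136, 0.0, -0.055]
contact_force: [3.7, 20.7, 4.0]
opening: 0.996
```

>>> jog_arm --series '[[[0, 0.07, 0, 0, 0, 0, 8.5], [0, 0.07, 0, 0, 0, 0, 8.5], [0, 0.07, 0, 0, 0, 0, 8.5], [0, 0.07, 0, 0, 0, 0, 8.5], [0, 0.07, 0, 0, 0, 0, 8.5]]]'

```text
clock: 23.4
eef_pos: [440.3, -274.7, 110.7]
tcp_rot: [-3.135, 0.0, -0.055]
contact_force: [3.2, 24.4, 4.8]
opening: 0.999
```

>>> jog_arm --series '[[[0, 0, 0, 0, 0, 0, 8.5], [0, 0, 0, 0, 0, 0, 8.5], [0, 0, 0, 0, 0, 0, 8.5], [0, 0, 0, 0, 0, 0, 8.5], [0, 0, 0, 0, 0, 0, 8.5]]]'

```text
clock: 24.02
eef_pos: [440.3, -274.8, 110.7]
tcp_rot: [-3.135, 0.0, -0.055]
contact_force: [5.0, 25.3, 5.3]
opening: 0.993
```

>>> jog_arm --series '[[[0, 0, 0, 0, 0, 0, 8.5], [0, 0, 0, 0, 0, 0, 8.5]]]'

```text
clock: 24.28
eef_pos: [440.3, -274.7, 110.7]
tcp_rot: [-3.135, 0.0, -0.055]
contact_force: [3.6, 25.1, 6.1]
opening: 0.997
```

Held at the hard stop, 7.1 mm further and about 25 N, for 1.5 s. Releasing now.

>>> jog_arm --series '[[[0, -0.7, 0, 0, 0, 0, 8.5], [0, -1.4, 0, 0, 0, 0, 8.5], [0, -2.1, 0, 0, 0, 0, 8.5], [0, -2.6, 0, 0, 0, 0, 8.5], [0, -2.6, 0, 0, 0, 0, 8.5]]]'

```text
clock: 24.9
eef_pos: [442.0, -252.8, 111.2]
tcp_rot: [3.141, -0.002, -0.053]
contact_force: [0.4, -0.5, 1.3]
opening: 0.993
```

>>> jog_arm --series '[[[0, 0, 0, 0, 0, 0, 8.5], [0, 0, -3, 0, 0, 0, 8.5], [0, 0, -8, 0, 0, 0, 8.5], [0, 0, -14, 0, 0, 0, 8.5], [0, 0, -20, 0, 0, 0, 8.5]]]'

```text
clock: 25.52
eef_pos: [441.3, -252.9, 313.0]
tcp_rot: [3.141, -0.001, -0.053]
contact_force: [2.1, -0.6, -0.3]
opening: 0.994
```

>>> jog_arm --series '[[[-2, -8, -2, 0, 0, 0, 8.5], [-4, -12, -2, 0, 0, 0, 8.5], [-4, -12, -2, 0, 0, 0, 8.5], [-4, -12, -2, 0, 0, 0, 8.5], [-4, -12, -2, 0, 0, 0, 8.5]]]'

```text
clock: 26.15
eef_pos: [408.4, -131.8, 330.8]
tcp_rot: [3.141, -0.001, -0.054]
contact_force: [-0.3, -0.9, -0.3]
opening: 0.996
```

```bash
python3 - <<'E'
from gp import *
from rig import r
s=r.sense();print(s['clock'],s['eef_pos'],s['tcp_rot'],s['contact_force'],abs(s['qvel']).max())
cv2.imwrite('pics/w16.png',r.grab_frame('wrist')[:,:,::-1])
f=r.grab_frame('side');cv2.imwrite('pics/sd16.png',cv2.resize(f[190:340,230:380,::-1],None,fx=4,fy=4,interpolation=cv2.INTER_CUBIC))
E
```

```text
26.15 [ 408.40622448 -131.76837345  330.7763749 ] [ 3.14126768e+00 -8.38184017e-04 -5.39287858e-02] [-0.26180258 -0.94727614 -0.30952417] 0.006769476203570561
```

View pics/w16.png

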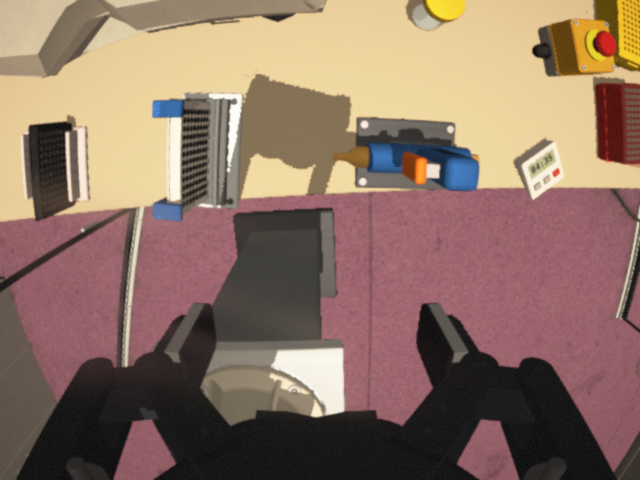

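View pics/sd16.png

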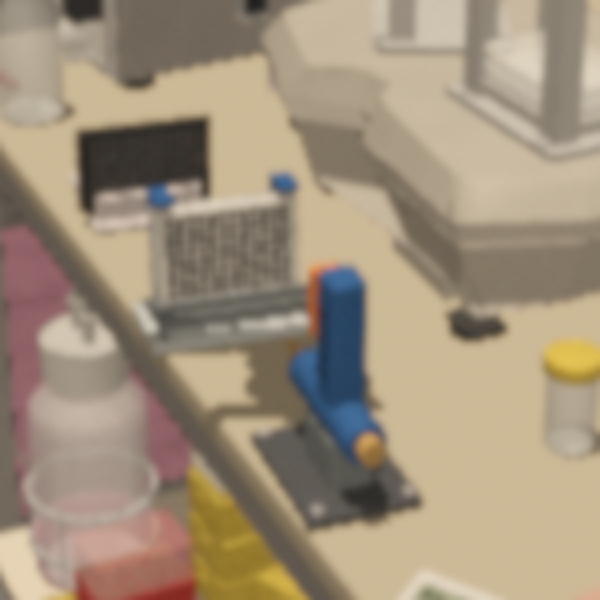

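The last pictures show the plate standing in the slot under both keepers, wells to the gun. The trigger is back out at (413,168) in the wrist view, and the black plate is still in the rack. The arm touches nothing, so I'm signing off.

```bash
python3 -c "
from rig import r
print(r.sign_off())"
```

```text
the job is handed in; nothing more can be done
None
```

I did the whole job in the order asked and handed it in at about 26 s of the 61 s allowed. The sign-off gives no verdict.

- **Plate:** I took the white plate from the rack and entered it tipped 0.35 rad behind the lip. I straightened it against the posts, pressing with up to about 14 N, and let go. The last pictures show it standing under both keepers with its wells to the gun.
- **Pressure point:** The trigger stopped firmly at its pressure point, and I held it there at 8–9 N for over 1 s.
- **Full stage:** I then squeezed 7.1 mm further to the hard stop and held about 25 N for about 1.5 s. Then I let the trigger go, and it sprang back out.
- **Everything else:** The black plate and the other things in view stand where they were, and the arm touches nothing.

**Checks that disagreed or were indirect:**
- My camera estimate of the cradle was about 1.5 mm off towards the rear. I found this by touching the posts and corrected it before seating the plate.
- I pushed the trigger with the front finger by moving the arm, not by squeezing against the back of the grip, because the grip cannot be set below 20 N.
- I could not read the valve directly. I judged the stages from the wrist force and the travel.

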